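Rake the bar and tube offcuts along the bench fence into the scrap tin

ROBOT

A 6-joint arm with a two-finger parallel gripper is mounted at the origin on the work surface. World frame = base frame: x ahead of the robot, y to its left, z up, the work surface at z = 0. Lengths are in m, angles in rad, forces in N, time in s.
With the tool pointing down it reaches from about 0.375 to 0.925 m from the base axis. Payload 5.7 kg.
Tool frame: the origin (TCP) lies midway between the tips of the shut fingers; the grasp point (between the pads) lies 19 mm behind it; z points along the fingers, y is the line along which they close (so a half turn about z gives the same grasp; the last joint's range is limited). The gripper opens to 88 mm and grips with 3 to 60 N. Pads are 20 mm wide; open, the fingers measure 115 mm over their backs; the gripper's body (75 mm by 178 mm) begins 61 mm behind the grasp point.
Start: joints at [-1.224, 0.359, 1.51, -0, 1.272, -0.115], TCP at [0.267, -0.537, 0.223] pointing down, gripper open.
Joint ranges: [-2.97, 2.97], [-1.01, 2.36], [0.21, 2.38], [-0.96, 4.11], [0.2, 2.71], [-2.98, 2.98]. Speed limits (rad/s): [2.39, 2.39, 3.14, 3.14, 3.14, 3.14].

INTERFACE

Orientations are given as [roll, pitch, yaw] about the fixed x, y, z axes, in that order (R = Rz(yaw) Ry(pitch) Rx(roll)).
In Python, from rig import manip, imaging, close_job, spotter gives the robot as it stands.
- The arm moves only by the tool send_rows, never from a script. Its argument "targets" is a list of rows, each an object of numbers: "tx", "ty", "tz": the shift along the tool's x, y, z as a fraction of full scale; "ax", "ay", "az": the turn, a rotation vector about the tool's x, y, z as a fraction of full scale; "claw": the gripper's target within -1 to 1 (shut at 1, half-way at 0, fully open at -1). In form: [{"tx": .., "ty": .., "tz": .., "ax": .., "ay": .., "az": .., "claw": ..}, ...]. A call has exactly 8 rows; each row shifts and turns the commanded pose from where the row before left it, along the tool's axes as they then stand; what a row does not reach is not made up. Full scale, the value 1, is 40 cm for a shift and 45 degrees for a turn. A row lasts 1/12 s, in which the tool goes at most 41.7 mm and 7.16 degrees, less where a joint would pass 70% of its speed; a pose out of reach is approached as far as the arm can. A call with a number of a shift or a turn outside -1 to 1 is refused whole. A call with a gripper value outside its range is refused whole. The fingers move at their own pace and stop on an object; "squeeze" is the grip in N (left out, the last holds). Time passes only in rows, so rows that do not move let the fingers close, or fill a call up. It gives the time, the measured TCP pose, the force, the opening and the grip force at its end, in the units of the state.
- manip.state(): the state, without advancing time (a new reading comes with each control period).
- imaging.get_image(name): name is "scene" or "top" or "wrist"; returns the picture (384x512x3 uint8, red, green, blue); there is no depth.
- imaging.camera_info(name): a dict with "fovy" (degrees; the focal length in pixels is half the picture's height over the tangent of half this angle, whatever the lens; pixels are square), "cx", "cy" (the principal point, pixels), "eye" and "attitude" of the camera in the world; the wrist camera has in their place "hand_eye" (4x4, takes a point from camera to tool coordinates, whose origin is the TCP and whose axes are the flange's). Camera axes: x right, y down, z forward; pixel columns grow to the right and rows downward; lengths in m; the calibration is good to about 2 mm. A picture is of the moment at which its call begins: read the wrist's pose just before it. camera_info takes no time and is no camera call.
- close_job(): hands the job in; it is judged then, once.
Trained networks look in the newest picture that a camera, given by its name, has taken for a name from the list of things; names that differ only in an ending like _2 or _b are one class to them, and where a whole thing is asked for, a point or a joint stands for the part that bears it (a point fixed in the world has none). Each returns a list of dicts, best first, with "confidence" (0 to 1); they miss things now and then, are a little off and sometimes report something else, mostly with a low value. They report only what shows in the picture. A call takes as long as a camera call. They do not tell look-alikes from the thing itself.
- spotter.boxes_of(camera, query): "uv" ([column, row] in pixels, amid what is visible of it).
- spotter.outline_of(camera, query): "mask" (384x512 bool, what is visible of it) and "uv" ([column, row] in pixels, amid what is visible of it).
The state is a dict: "time_s": time; "q": joint angles; "dq": joint speeds; "joint_efforts": joint torques, N m; "tool_pos": TCP position; "tool_rot": TCP orientation; "contact_force": force on the tool from outside, world axes, zero at the start; "ft_torque": the same for the moment, N m; "opening": opening from 0.0 (shut) to 1.0 (fully open); "grip_force": force on a finger pad.
Only numpy, scipy, OpenCV 4.12 (cv2) and the standard library are available. Lean on these libraries where they do the work, as an engineer would, in place of code of your own. Each camera call takes 0.05 s, during which the arm holds its last target. There are 200 camera calls.

TASK

Take the swarf rake by its handle, raise the handle so that the blade stands square, set the blade down lightly on the cork to the right of all the offcuts and slide it over until its end touches the fence, then sweep slowly along the fence with the blade kept pressing lightly on the cork and its end on the fence, until all six offcuts have dropped off the board's left end into the green scrap tin. Move the offcuts only with the rake, not with the fingers, never lean hard on the cork or the fence, and leave the tin, bushing, nozzle, chimney extension and tube cutter where they are. Finally lay the rake down flat on the bare desk and let go.

Things in the scene. Friction and masses are not known exactly. Their poses are not given: they have to be found in the camera images.
- board: cork-lined plywood bench board, fixed, 270 mm in x (away from the robot) by 340 mm in y (to the robot's left), cork face 55 mm above the desk; origin at the middle of its underside, on the desk. The offcuts lie within 85 mm of the fence, one right against it, none further to the right (-y) than 106 mm from the board's middle. A blade pressed on the cork drags noticeably
- fence: wooden fence (upstand) along the whole far side of the board, fixed: 340 mm long (its y, same direction as the board's), 20 mm thick (its x), its top 20 mm above the cork; origin at the middle of its underside on the cork, so its working face (towards the robot) is at x = -10 mm
- clamp: red cast iron G-clamp with a flanged brass boiler end plate (84 mm across, 11 mm high) gripped under its screw, fixed on the board's near edge: up to 201 mm above the desk. Its frame is parallel to the board's, with its origin on the desk, level with the middle of the board: spine 160 mm on the robot side (-x) of the origin, screw and plate centre 85 mm on the robot side, its tommy bar 80 mm long in y. It reaches no further towards the fence than 43 mm short of its origin
- tin_center (a point): green open scrap tin, 130 (x) by 100 (y) by 48 mm high, walls and floor 3 mm, loose (0.45 kg), standing on the desk against the board's left (+y) end at its fence side, rim 7 mm below the cork; the point is its middle, 24 mm above the desk, axes as the board's
- rake_grip (a point): swarf rake (about 0.17 kg) lying on the desk: wooden handle 172 mm long, 18 mm wide (its y), 20 mm high (its z); this point is on the handle's centre line, 18 mm above the desk, a little behind the balance point. x runs along the handle towards the blade, z is up while it lies. The blade's middle is 80 mm ahead (+x) of this point; the handle runs 142 mm back to the end of its red knob (36 mm across, rests on the desk)
- rake_edge (a point): middle of the lower edge of the rake's blade, 90 mm ahead of the grip point in the rake's x and 17 mm below it in its z; same axes as the grip point. The flat steel blade is 100 mm wide (50 mm to each side in y), 40 mm tall and 3 mm thick and makes 120 degrees with the handle: as the rake lies its top leans 30 degrees back towards the handle, and it stands square (upright) when the handle's rear end is raised 30 degrees (0.52 rad)
- offcut1_center (a point): offcut: brass square bar end, 16 x 22 mm, 16 mm high (as it lies at the start); the point is its centre
- offcut2_center (a point): offcut: copper tube end, standing upright, 22 mm outside, 16 mm inside, 18 mm high (as it lies at the start); the point is its centre
- offcut3_center (a point): offcut: steel round bar slice, lying flat, 23 mm across, 10 mm high (as it lies at the start); the point is its centre
- offcut4_center (a point): offcut: steel square bar end, 16 x 22 mm, 16 mm high (as it lies at the start); the point is its centre
- offcut5_center (a point): offcut: aluminium round bar slice, lying flat, 23 mm across, 10 mm high (as it lies at the start); the point is its centre
- offcut6_center (a point): offcut: brass strip end, 5 mm thick, 28 mm long, standing 12 mm high on edge in the corner against the fence (as it lies at the start); the point is its centre
- bushing_center (a point): flanged bronze bushing, good part, 30 mm across its flange, 22 mm high, loose on the near half of the board; its centre
- nozzle_center (a point): black anodised burner nozzle, good part, 24 mm across, 42 mm high, loose on the near half of the board; its centre
- chimney_center (a point): aluminium chimney extension, 39 mm across its collar, 85 mm high, standing loose on the desk to the left; its centre
- cutter_center (a point): steel tube cutter lying loose on the desk beyond the board, about 140 by 55 by 22 mm; middle of its frame
Mind the look-alikes: they are no part of the job. Of the things like the part that bears tin_center, leave any that is orange, purple or yellow; of the rest the larger one is meant.

How it is judged:
On the way, in this order (a step that is already met when the one before it is completed fails the run):
1. right of all offcuts (edge over 105 mm right of the board's middle) the blade, edge flat, handle raised 14 to 46 degrees, presses on the cork (1 to 30 N) with its end on the fence (0.3 to 30 N) (contact force between rake and board between 1 and 30 N and contact force between rake and fence between 0.3 and 30 N and angle between rake_edge's own z axis and vertical between 0.24 and 0.8 rad and z of rake_edge in the frame of board below 0.061 m and y of rake_edge in the frame of board between -0.172 and -0.105 m), for 0.2 s.
2. under way (edge 20 mm right to 100 mm left of the board's middle) the blade, edge flat, handle still so raised, still presses on the cork (over 0.5 N) and touches the fence (over 0.3 N) (contact force between rake and board between 0.5 and 30 N and contact force between rake and fence between 0.3 and 30 N and angle between rake_edge's own z axis and vertical between 0.24 and 0.8 rad and z of rake_edge in the frame of board below 0.061 m and y of rake_edge in the frame of board between -0.02 and 0.1 m), for 0.1 s.
3. all six offcuts are in the scrap tin (x of offcut1_center in the frame of tin_center between -0.064 and 0.064 m and y of offcut1_center in the frame of tin_center between -0.049 and 0.049 m and z of each of offcut1_center, offcut2_center, offcut3_center, offcut4_center, offcut5_center, offcut6_center in the frame of tin_center below 0.024 m and x of offcut2_center in the frame of tin_center between -0.064 and 0.064 m and y of offcut2_center in the frame of tin_center between -0.049 and 0.049 m and x of offcut3_center in the frame of tin_center between -0.064 and 0.064 m and y of offcut3_center in the frame of tin_center between -0.049 and 0.049 m and x of offcut4_center in the frame of tin_center between -0.064 and 0.064 m and y of offcut4_center in the frame of tin_center between -0.049 and 0.049 m and x of offcut5_center in the frame of tin_center between -0.064 and 0.064 m and y of offcut5_center in the frame of tin_center between -0.049 and 0.049 m and x of offcut6_center in the frame of tin_center between -0.064 and 0.064 m and y of offcut6_center in the frame of tin_center between -0.049 and 0.049 m), for 0.2 s.
At the end, for the whole second after the job is handed in: all six offcuts lie inside the scrap tin, their centres below its rim; the tin is within 20 mm of where it stood; the rake lies at rest, flat (within 9 degrees) on the bare desk with its blade edge down on it (edge below 10 mm, handle below 30 mm) (all of step 3 and height (world z) of rake_edge below 0.01 m and height (world z) of rake_grip below 0.03 m and angle between rake_grip's own z axis and vertical below 0.15 rad and linear speed of rake below 0.03 m/s and distance of tin_center from where it was at the start of the episode below 0.02 m); the robot touches nothing.
It fails at once if the rake presses on the cork or the fence with more than 30 N (contact force between rake and board above 30 N or contact force between rake and fence above 30 N).
It fails at once if the rake is driven faster than 0.25 m/s while it bears on the cork (contact force between rake and board above 1 N and linear speed of rake above 0.25 m/s).
It fails at once if an offcut is touched by the fingers (contact force between the fingers and offcut1 above 0.3 N or contact force between the fingers and offcut2 above 0.3 N or contact force between the fingers and offcut3 above 0.3 N or contact force between the fingers and offcut4 above 0.3 N or contact force between the fingers and offcut5 above 0.3 N or contact force between the fingers and offcut6 above 0.3 N).
It fails at once if the bushing, nozzle, chimney extension or tube cutter is moved more than 15 mm (distance of any of bushing_center, nozzle_center, chimney_center, cutter_center from where it was at the start of the episode above 0.015 m).
It also fails if it takes over 70 s, if anything falls off the work surface, if the arm or the gripper's body presses on something with over 40 N, if the wrist force passes 120 N, or if a joint passes its speed limit or range.

## Working session

There is one attempt and no reset: what is moved stays moved. The work goes in short steps, Python scripts to look and compute and a tool call to move; the robot and the scene stay as the last step left them, time stands still between calls to the robot, and variables do not carry over. Pictures are saved under pics/ and viewed, at most 10 in all, crops included, and the job is handed in when it is done.

Besides the shell and the picture viewer there is one more tool, called after "Call:" by a JSON object that holds its "name" and its "arguments". send_rows: Moves the arm, as the interface text tells. Shift numbers are shares of 40 cm and turn numbers shares of 45 degrees, none past 1 either way. Its arguments: {"type":"object","properties":{"targets":{"type":"array"},"squeeze":{"type":"number"}},"required":["targets"]}

```bash
mkdir -p pics; ls
python3 - <<'E'
from rig import manip, imaging, close_job, spotter
import cv2
s=manip.state(); print(s)
for n in ["scene","top"]:
    print(n,imaging.camera_info(n))
    im=imaging.get_image(n); cv2.imwrite(f"pics/{n}0.png",cv2.resize(im[:,:,::-1],(800,600),interpolation=cv2.INTER_CUBIC))
print(imaging.camera_info("wrist"))
E
```

```text
pics
{'time_s': 0.0, 'q': array([-1.22407467e+00,  3.59511925e-01,  1.51143771e+00, -4.41879781e-05,
        1.27252440e+00, -1.15102531e-01]), 'dq': array([ 0.00089256, -0.00207122, -0.0005395 ,  0.00063316,  0.00247466,
        0.00107799]), 'joint_efforts': array([-1.79775037e-03, -5.15382457e+01, -2.70727909e+01,  6.73046149e-02,
        3.51604109e-02, -1.64869389e-04]), 'tool_pos': array([ 0.26708375, -0.5364844 ,  0.22180349]), 'tool_rot': array([-3.13971888e+00, -1.74140346e-04,  4.61837045e-01]), 'contact_force': array([-0.18957394,  0.46063817, -0.31062304]), 'ft_torque': array([-0.00742137,  0.04137357,  0.01969912]), 'grip_force': 0.0, 'opening': 0.9982373754926172}
scene {'fovy': 47.942928506547396, 'cx': 256.05061962523024, 'cy': 190.01187456315583, 'eye': array([1.26484689, 0.48172341, 1.01031492]), 'attitude': array([-2.37995651,  0.00418918,  2.08661386])}
top {'fovy': 42.04654574206428, 'cx': 259.99592257984045, 'cy': 193.37334085520519, 'eye': array([0.18550161, 0.07586359, 1.79867724]), 'attitude': array([-2.95484812, -0.01042549, -1.54600409])}
{'fovy': 70.29382131071557, 'cx': 255.19801160260332, 'cy': 190.85414591844912, 'hand_eye': array([[ 2.21201776e-04, -9.68429126e-01, -2.49288945e-01,
         6.83360000e-02],
       [ 9.99999370e-01, -6.00122166e-05,  1.12046371e-03,
        -7.60433786e-04],
       [-1.10005007e-03, -2.49289036e-01,  9.68428504e-01,
        -1.61851558e-01],
       [ 0.00000000e+00,  0.00000000e+00,  0.00000000e+00,
         1.00000000e+00]])}
```

View pics/scene0.png

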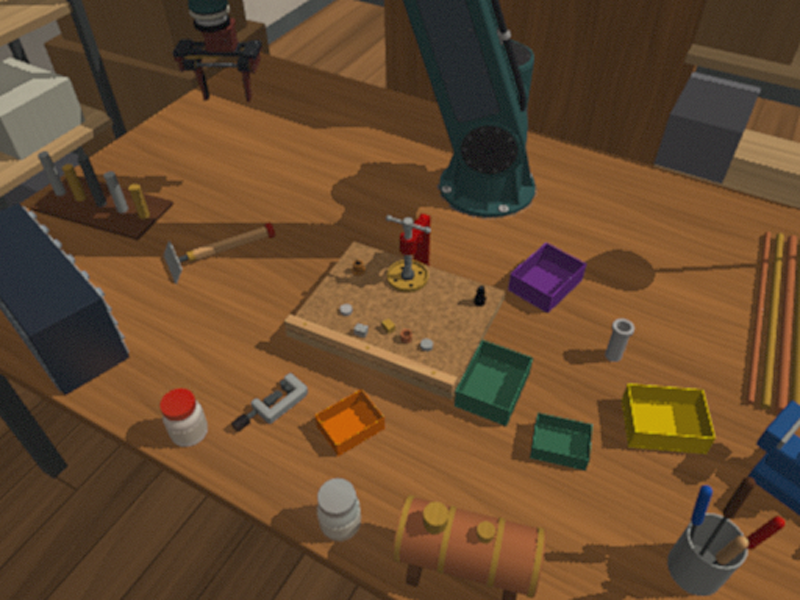

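View pics/top0.png

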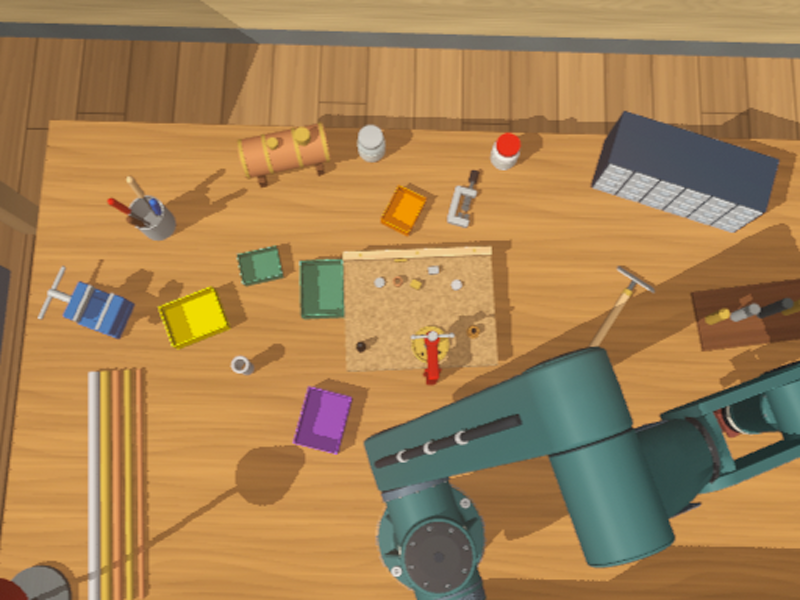

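The scene view (800x600) shows the rake at about (220,250), with the blade at (172,262) and the knob at (270,231). The board is at about (400,310) with the fence on its far side. The large green tin (493,380) touches the board. Look-alikes are the small green (561,441), orange (350,422), purple (547,277) and yellow (668,418) tins. In the top view the large green tin is at (322,288), and the rake's blade is at (635,280).

```bash
cat > h.py <<'E'
import numpy as np, cv2
from scipy.spatial.transform import Rotation as R
from rig import manip, imaging, spotter, close_job
def cam(n, s=None):
    c=imaging.camera_info(n); f=192/np.tan(np.radians(c['fovy']/2))
    K=np.array([[f,0,c['cx']],[0,f,c['cy']],[0,0,1]])
    if 'eye' in c: Rm=R.from_euler('xyz',c['attitude']).as_matrix(); e=np.array(c['eye'])
    else:
        s=s or manip.state(); T=np.eye(4); T[:3,:3]=R.from_euler('xyz',s['tool_rot']).as_matrix(); T[:3,3]=s['tool_pos']
        M=T@c['hand_eye']; Rm=M[:3,:3]; e=M[:3,3]
    return K,Rm,e
def ray(C,uv):
    K,Rm,e=C; d=Rm@np.linalg.solve(K,[uv[0],uv[1],1]); return e,d/np.linalg.norm(d)
def onz(C,uv,z):
    e,d=ray(C,uv); return e+d*(z-e[2])/d[2]
def tri(L):
    A=np.zeros((3,3));b=np.zeros(3)
    for C,uv in L:
        e,d=ray(C,uv); P=np.eye(3)-np.outer(d,d); A+=P; b+=P@e
    x=np.linalg.solve(A,b); return x, max(np.linalg.norm((np.eye(3)-np.outer(ray(C,uv)[1],ray(C,uv)[1]))@(x-C[2])) for C,uv in L)
def proj(C,p):
    K,Rm,e=C; q=K@(Rm.T@(np.asarray(p,float)-e)); return q[:2]/q[2]
E
python3 - <<'E'
from h import *
np.set_printoptions(precision=4,suppress=True)
names="board fence tin_center rake_grip offcut1_center offcut2_center offcut3_center offcut4_center offcut5_center offcut6_center bushing_center nozzle_center chimney_center cutter_center".split()
import pickle
C={}; out={}
for n in ["top","scene"]:
    C[n]=cam(n); imaging.get_image(n)
    for q in names:
        r=spotter.outline_of(n,q); out[n,q]=r
        print(n,q,[(round(d['confidence'],2),np.round(d['uv']).astype(int).tolist(),int(d['mask'].sum())) for d in r[:5]])
pickle.dump(out,open('out0.pkl','wb'))
print(manip.state()['time_s'])
E
```

```text
top board [(0.88, [262, 201], 6154)]
top fence [(0.92, [267, 162], 587)]
top tin_center [(0.97, [166, 170], 601), (0.97, [255, 131], 591), (0.95, [126, 203], 1077), (0.61, [208, 267], 1041), (0.56, [208, 186], 1057)]
top rake_grip [(0.74, [395, 199], 323)]
top offcut1_center []
top offcut2_center [(0.45, [394, 197], 291)]
top offcut3_center [(0.34, [206, 185], 962)]
top offcut4_center []
top offcut5_center []
top offcut6_center []
top bushing_center []
top nozzle_center []
top chimney_center [(0.53, [153, 234], 150)]
top cutter_center [(0.79, [298, 128], 355)]
scene board [(0.71, [260, 202], 5941), (0.64, [232, 209], 44), (0.32, [398, 216], 274)]
scene fence [(0.58, [238, 227], 1029)]
scene tin_center [(0.9, [320, 248], 1798), (0.82, [350, 181], 1422), (0.78, [228, 271], 1173), (0.65, [430, 269], 2191), (0.59, [363, 283], 1144)]
scene rake_grip [(0.8, [131, 160], 532)]
scene offcut1_center [(0.53, [247, 209], 63)]
scene offcut2_center []
scene offcut3_center [(0.6, [274, 222], 47)]
scene offcut4_center [(0.52, [234, 211], 52)]
scene offcut5_center [(0.53, [219, 199], 37)]
scene offcut6_center []
scene bushing_center [(0.66, [230, 171], 58), (0.66, [265, 166], 1036)]
scene nozzle_center []
scene chimney_center [(0.55, [396, 214], 304)]
scene cutter_center []
1.6
```

```bash
cat > fit.py <<'E'
from h import *
from scipy.optimize import minimize
def box(x0,x1,y0,y1,z0,z1): return np.array([[x,y,z] for x in (x0,x1) for y in (y0,y1) for z in (z0,z1)])
RAKE=[box(-.13,.075,-.009,.009,-.01,.01), box(-.142,-.115,-.015,.015,-.016,.016),
      np.array([[.09,s*.05,-.017] for s in(-1,1)]+[[.07,s*.05,.0176] for s in(-1,1)]+[[.087,s*.05,-.017] for s in(-1,1)])]
BOARD=[box(-.135,.135,-.17,.17,0,.055),box(.115,.135,-.17,.17,.055,.075)]
TIN=[box(-.065,.065,-.05,.05,-.024,.024)]
def draw(C,parts,T,S=4,hull=False):
    im=np.zeros((384*S,512*S),np.uint8)
    P=[np.array([proj(C,T[:3,:3]@p+T[:3,3]) for p in q]) for q in parts]
    if hull: P=[np.vstack(P)]
    for q in P: cv2.fillConvexPoly(im,cv2.convexHull(((q+.5)*S-.5).round().astype(np.int32)),1)
    return im
def pose(x,z):
    T=np.eye(4);T[:3,:3]=R.from_euler('z',x[2]).as_matrix();T[:3,3]=[x[0],x[1],z];return T
def fit(views,parts,z,x0,hull=False,S=4):
    M=[]
    for C,m in views:
        m=cv2.resize(m.astype(np.uint8),None,fx=S,fy=S,interpolation=cv2.INTER_NEAREST)
        if hull:
            h=cv2.convexHull(cv2.findNonZero(m)); m=np.zeros_like(m); cv2.fillConvexPoly(m,h,1)
        M.append((C,m))
    def cost(x):
        c=0
        for C,m in M:
            d=draw(C,parts,pose(x,z),S,hull); c+=1-(d&m).sum()/max(1,(d|m).sum())
        return c/len(M)
    r=minimize(cost,x0,method='Nelder-Mead',options=dict(initial_simplex=np.array([x0]+[np.add(x0,d) for d in([.02,0,0],[0,.02,0],[0,0,.1])]),xatol=2e-4,fatol=1e-4))
    return r.x,r.fun
E
python3 - <<'E'
from fit import *
import pickle
np.set_printoptions(precision=4,suppress=True)
o=pickle.load(open('out0.pkl','rb')); C={n:cam(n) for n in("top","scene")}
mt=o['top','rake_grip'][0]; ms=o['scene','rake_grip'][0]
print('rake tri',tri([(C['top'],mt['uv']),(C['scene'],ms['uv'])]))
k=onz(C['top'],(595/1.5625,345/1.5625),.02); b=onz(C['top'],(635/1.5625,280/1.5625),.01); print('knob,blade',k,b)
yaw=np.arctan2(*(b-k)[1::-1]); g=b-(b-k)/np.linalg.norm(b-k)*.08
for v in (["top"],["scene"],["top","scene"]):
    print('rake',v,fit([(C[n],o[n,'rake_grip'][0]['mask']) for n in v],RAKE,.018,[g[0],g[1],yaw]))
b0=onz(C['top'],o['top','board'][0]['uv'],.055)
for v in (["top"],["scene"],["top","scene"]):
    print('board',v,fit([(C[n],o[n,'board'][0]['mask']|o[n,'fence'][0]['mask']) for n in v],BOARD,0,[b0[0],b0[1],0.02],hull=True))
mt=o['top','tin_center'][4]; ms=o['scene','tin_center'][0]
t,e=tri([(C['top'],mt['uv']),(C['scene'],ms['uv'])]); print('tin tri',t,e)
for v in (["top"],["scene"],["top","scene"]):
    print('tin',v,fit([(C[n],m['mask']) for n,m in (("top",mt),("scene",ms)) if n in v],TIN,.024,[t[0],t[1],0.02],hull=True))
E
```

```text
rake tri (array([ 0.5214, -0.4325,  0.007 ]), np.float64(0.006109053022896436))
knob,blade [ 0.4332 -0.3711  0.02  ] [ 0.5912 -0.471   0.01  ]
rake ['top'] (array([ 0.5251, -0.4237, -0.5687]), np.float64(0.3253159396657155))
rake ['scene'] (array([ 0.5284, -0.4196, -0.5725]), np.float64(0.3013250731371536))
rake ['top', 'scene'] (array([ 0.5256, -0.4238, -0.5659]), np.float64(0.3198662287317835))
board ['top'] (array([0.5035, 0.0381, 0.0643]), np.float64(0.015652757652413807))
board ['scene'] (array([0.4856, 0.0352, 0.074 ]), np.float64(0.06867709933170063))
board ['top', 'scene'] (array([0.5027, 0.0392, 0.0683]), np.float64(0.05140351343080235))
tin tri [0.5434 0.2654 0.0035] 0.0107080017019311
tin ['top'] (array([0.5471, 0.2646, 0.0719]), np.float64(0.024612272420768688))
tin ['scene'] (array([0.5511, 0.2671, 0.0612]), np.float64(0.034096540786995755))
tin ['top', 'scene'] (array([0.5477, 0.2661, 0.0465]), np.float64(0.04428145486686058))
```

```bash
cat > plan.py <<'E'
from h import *
import json
def Tm(p,rpy):
    T=np.eye(4);T[:3,:3]=R.from_euler('xyz',rpy).as_matrix();T[:3,3]=p;return T
def cur(): s=manip.state(); return Tm(s['tool_pos'],s['tool_rot'])
def rows(T0,way,claw,nd=3):
    """way: list of (T,nrows); rounded rows with error feedback"""
    out=[];T=T0.copy();A=T0
    for B,n in way:
        rv=(R.from_matrix(A[:3,:3]).inv()*R.from_matrix(B[:3,:3])).as_rotvec()
        for i in range(1,n+1):
            f=i/n; G=np.eye(4); G[:3,:3]=A[:3,:3]@R.from_rotvec(rv*f).as_matrix(); G[:3,3]=A[:3,3]+(B[:3,3]-A[:3,3])*f
            d=np.round(T[:3,:3].T@(G[:3,3]-T[:3,3])/.4,nd); w=np.round((R.from_matrix(T[:3,:3]).inv()*R.from_matrix(G[:3,:3])).as_rotvec()/(np.pi/4),nd)
            if np.linalg.norm(d)*400>40 or np.linalg.norm(w)*45>7: print('TOO FAST',i,d,w)
            T[:3,3]+=T[:3,:3]@d*.4; T[:3,:3]=T[:3,:3]@R.from_rotvec(w*np.pi/4).as_matrix()
            out.append(dict(zip(('tx','ty','tz','ax','ay','az'),map(float,d+0.)))|{}); out[-1]={k:float(v)+0. for k,v in zip(('tx','ty','tz','ax','ay','az'),np.r_[d,w]+0.)}; out[-1]['claw']=claw
        A=B
    while len(out)%8: out.append(dict(tx=0,ty=0,tz=0,ax=0,ay=0,az=0,claw=claw))
    for i in range(0,len(out),8): print(json.dumps([{k:v for k,v in r.items() if v or k=='claw'} for r in out[i:i+8]]))
    e=T0;return T
E
python3 - <<'E'
from plan import *
rows(cur(),[(Tm([.52,-.42,.15],[np.pi,0,-.567]),15)],-1)
E
```

```text
[{"tx": 0.046, "ty": 0.001, "tz": 0.012, "az": 0.087, "claw": -1}, {"tx": 0.047, "ty": -0.002, "tz": 0.012, "az": 0.088, "claw": -1}, {"tx": 0.046, "ty": -0.005, "tz": 0.012, "az": 0.087, "claw": -1}, {"tx": 0.046, "ty": -0.008, "tz": 0.012, "az": 0.087, "claw": -1}, {"tx": 0.045, "ty": -0.011, "tz": 0.013, "az": 0.088, "claw": -1}, {"tx": 0.044, "ty": -0.015, "tz": 0.012, "az": 0.087, "claw": -1}, {"tx": 0.043, "ty": -0.017, "tz": 0.012, "az": 0.087, "claw": -1}, {"tx": 0.042, "ty": -0.02, "tz": 0.012, "az": 0.088, "claw": -1}]
[{"tx": 0.04, "ty": -0.023, "tz": 0.012, "az": 0.087, "claw": -1}, {"tx": 0.038, "ty": -0.026, "tz": 0.012, "az": 0.087, "claw": -1}, {"tx": 0.037, "ty": -0.028, "tz": 0.012, "az": 0.088, "claw": -1}, {"tx": 0.035, "ty": -0.031, "tz": 0.012, "az": 0.087, "claw": -1}, {"tx": 0.032, "ty": -0.033, "tz": 0.012, "az": 0.087, "claw": -1}, {"tx": 0.03, "ty": -0.036, "tz": 0.012, "az": 0.088, "claw": -1}, {"tx": 0.028, "ty": -0.037, "tz": 0.013, "az": 0.087, "claw": -1}, {"claw": -1}]
```

Candidates at 800 px, before the first reach:
- **Rake:** scene (220,250) is the only rake-like thing. The hand tools in the rack at (100,200) are not it.
- **Tin:** big green (493,380), small green (561,441), orange, purple and yellow. I choose the big green one against the board.

I'll check the rake in a wrist crop.

Call:
{"name": "send_rows", "arguments": {"targets": [{"tx":0.046,"ty":0.001,"tz":0.012,"az":0.087,"claw":-1},{"tx":0.047,"ty":-0.002,"tz":0.012,"az":0.088,"claw":-1},{"tx":0.046,"ty":-0.005,"tz":0.012,"az":0.087,"claw":-1},{"tx":0.046,"ty":-0.008,"tz":0.012,"az":0.087,"claw":-1},{"tx":0.045,"ty":-0.011,"tz":0.013,"az":0.088,"claw":-1},{"tx":0.044,"ty":-0.015,"tz":0.012,"az":0.087,"claw":-1},{"tx":0.043,"ty":-0.017,"tz":0.012,"az":0.087,"claw":-1},{"tx":0.042,"ty":-0.02,"tz":0.012,"az":0.088,"claw":-1}]}}

```text
invalid input
```

Call:
{"name": "send_rows", "arguments": {"targets": [{"tx":0.04,"ty":-0.023,"tz":0.012,"az":0.087,"claw":-1},{"tx":0.038,"ty":-0.026,"tz":0.012,"az":0.087,"claw":-1},{"tx":0.037,"ty":-0.028,"tz":0.012,"az":0.088,"claw":-1},{"tx":0.035,"ty":-0.031,"tz":0.012,"az":0.087,"claw":-1},{"tx":0.032,"ty":-0.033,"tz":0.012,"az":0.087,"claw":-1},{"tx":0.03,"ty":-0.036,"tz":0.012,"az":0.088,"claw":-1},{"tx":0.028,"ty":-0.037,"tz":0.013,"az":0.087,"claw":-1},{"claw":-1}]}}

```text
invalid input
```

Run:
```python
from fit import *
np.set_printoptions(precision=4,suppress=True)
s=manip.state(); print(s['time_s'],s['tool_pos'],s['tool_rot'],s['q'])
W=cam('wrist',s); im=imaging.get_image('wrist'); r=spotter.outline_of('wrist','rake_grip')
print([(d['confidence'],d['uv'],d['mask'].sum()) for d in r])
x,c=fit([(W,r[0]['mask'])],RAKE,.018,[.5256,-.4238,-.567],S=2); print(x,c)
v=im[:,:,::-1].copy()
d=draw(W,RAKE,pose(x,.018),1); cs,_=cv2.findContours(d,cv2.RETR_EXTERNAL,cv2.CHAIN_APPROX_NONE); cv2.drawContours(v,cs,-1,(0,255,0),1)
cv2.imwrite('pics/w1.png',v)
```

```text
1.6 [ 0.2673 -0.5371  0.2226] [-3.1415 -0.      0.4618] [-1.2241  0.3588  1.5104 -0.      1.2725 -0.1151]
[(0.72, [171.1, 8.5], np.int64(191))]
[ 0.5253 -0.4159 -0.5501] 0.2521186440677966
```

View pics/w1.png

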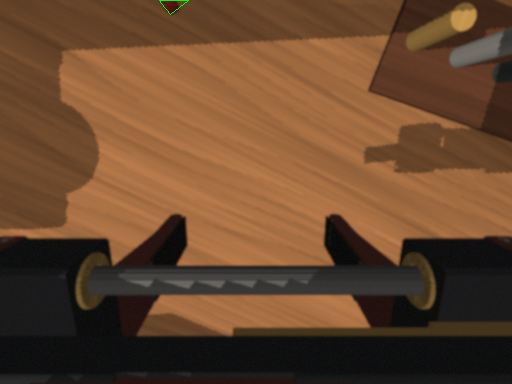

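The call was refused because every key is needed in each row, so the arm did not move. The picture shows only the tip of the rake's knob at (173,5).

Call:
{"name": "send_rows", "arguments": {"targets": [{"tx":0.046,"ty":0.001,"tz":0.012,"ax":0,"ay":0,"az":0.087,"claw":-1},{"tx":0.047,"ty":-0.002,"tz":0.012,"ax":0,"ay":0,"az":0.088,"claw":-1},{"tx":0.046,"ty":-0.005,"tz":0.012,"ax":0,"ay":0,"az":0.087,"claw":-1},{"tx":0.046,"ty":-0.008,"tz":0.012,"ax":0,"ay":0,"az":0.087,"claw":-1},{"tx":0.045,"ty":-0.011,"tz":0.013,"ax":0,"ay":0,"az":0.088,"claw":-1},{"tx":0.044,"ty":-0.015,"tz":0.012,"ax":0,"ay":0,"az":0.087,"claw":-1},{"tx":0.043,"ty":-0.017,"tz":0.012,"ax":0,"ay":0,"az":0.087,"claw":-1},{"tx":0.042,"ty":-0.02,"tz":0.012,"ax":0,"ay":0,"az":0.088,"claw":-1}]}}

```text
time_s: 2.37
tool_pos: [0.403, -0.4743, 0.1836]
tool_rot: [-3.141, 0.0, -0.091]
contact_force: [-0.1, -0.4, 0.7]
opening: 0.998
grip_force: 0.0
```

Call:
{"name": "send_rows", "arguments": {"targets": [{"tx":0.04,"ty":-0.023,"tz":0.012,"ax":0,"ay":0,"az":0.087,"claw":-1},{"tx":0.038,"ty":-0.026,"tz":0.012,"ax":0,"ay":0,"az":0.087,"claw":-1},{"tx":0.037,"ty":-0.028,"tz":0.012,"ax":0,"ay":0,"az":0.088,"claw":-1},{"tx":0.035,"ty":-0.031,"tz":0.012,"ax":0,"ay":0,"az":0.087,"claw":-1},{"tx":0.032,"ty":-0.033,"tz":0.012,"ax":0,"ay":0,"az":0.087,"claw":-1},{"tx":0.03,"ty":-0.036,"tz":0.012,"ax":0,"ay":0,"az":0.088,"claw":-1},{"tx":0.028,"ty":-0.037,"tz":0.013,"ax":0,"ay":0,"az":0.087,"claw":-1},{"tx":0,"ty":0,"tz":0,"ax":0,"ay":0,"az":0,"claw":-1}]}}

```text
time_s: 3.03
tool_pos: [0.5223, -0.4182, 0.1487]
tool_rot: [-3.14, 0.0, -0.568]
contact_force: [0.8, 1.0, -0.7]
opening: 0.994
grip_force: 0.0
```

```bash
sed -i 's/{k:v for k,v in r.items() if v or k==.claw.}/{k:(v or 0) for k,v in r.items()}/; s/json.dumps(\(.*\)))$/json.dumps(\1,separators=(",",":")))/' plan.py
python3 - <<'E'
from fit import *
np.set_printoptions(precision=4,suppress=True)
s=manip.state(); print(s['time_s'],s['tool_pos'],s['tool_rot'],s['q'])
W=cam('wrist',s); im=imaging.get_image('wrist'); r=spotter.outline_of('wrist','rake_grip')
print([(d['confidence'],d['uv'],d['mask'].sum()) for d in r])
x,c=fit([(W,r[0]['mask'])],RAKE,.018,[.5256,-.4238,-.567],S=2); print(x,c)
v=im[:,:,::-1].copy()
d=draw(W,RAKE,pose(x,.018),1); cs,_=cv2.findContours(d,cv2.RETR_EXTERNAL,cv2.CHAIN_APPROX_NONE); cv2.drawContours(v,cs,-1,(0,255,0),1)
cv2.imwrite('pics/w2.png',v)
E
```

```text
3.0333 [ 0.5223 -0.4182  0.1487] [-3.1401  0.0004 -0.5678] [-0.779   0.5231  1.4299  0.0015  1.1893  1.359 ]
[]Traceback (most recent call last):
  File "<stdin>", line 6, in <module>
IndexError: list index out of range
```

Run:
```python
from fit import *
s=manip.state()
W=cam('wrist',s); im=imaging.get_image('wrist')
r=spotter.outline_of('wrist','rake_edge'); print([(d['confidence'],d['uv'],d['mask'].sum()) for d in r])
v=im[:,:,::-1].copy()
d=draw(W,RAKE,pose([.5256,-.4238,-.567],.018),1); cs,_=cv2.findContours(d,cv2.RETR_EXTERNAL,cv2.CHAIN_APPROX_NONE); cv2.drawContours(v,cs,-1,(0,255,0),1)
cv2.imwrite('pics/w2.png',v); cv2.imwrite('raw2.png',im[:,:,::-1])
```

```text
[]
```

View pics/w2.png

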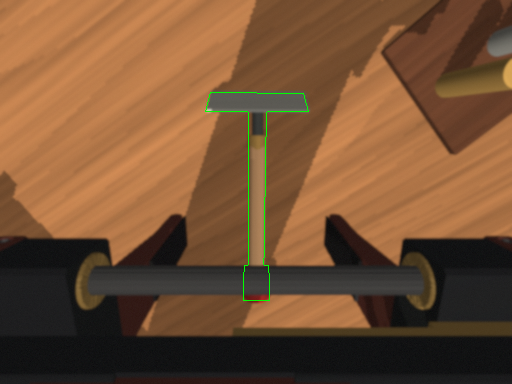

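The overlay fits the rake: blade at (257,102), handle down to the knob at (257,297). So the grip point is (0.526, -0.424), yaw -0.567, at the stated height. I'll grasp with the tool leaned 30° back, so that it stands vertical once the handle is raised.

```bash
cat > task.py <<'E'
from plan import *
G=np.eye(4); G[:3,:3]=(R.from_euler('y',-np.pi/6)*R.from_euler('x',np.pi)).as_matrix()  # tool in rake frame
G[:3,3]=np.array([.010,0,0])+.012*G[:3,2]
def rake(x,y,z,yaw,raise_=0):
    T=np.eye(4);T[:3,:3]=(R.from_euler('z',yaw)*R.from_euler('y',raise_)).as_matrix();T[:3,3]=[x,y,z];return T
def back(T,d): T=T.copy();T[:3,3]-=T[:3,2]*d;return T
E
python3 - <<'E'
from task import *
g=rake(.5256,-.4238,.018,-.567)@G; print(g[:3,3])
rows(cur(),[(back(g,.07),7),(back(g,.002),3),(g,2)],-1)
E
```

```text
[ 0.53909626 -0.43239366  0.0076077 ]
[{"tx":-0.004,"ty":0,"tz":0.029,"ax":0,"ay":0.095,"az":0,"claw":-1},{"tx":-0.007,"ty":0,"tz":0.029,"ax":0,"ay":0.096,"az":0,"claw":-1},{"tx":-0.008,"ty":-0.001,"tz":0.028,"ax":0,"ay":0.095,"az":0.001,"claw":-1},{"tx":-0.011,"ty":0,"tz":0.028,"ax":0,"ay":0.095,"az":0,"claw":-1},{"tx":-0.012,"ty":0,"tz":0.026,"ax":0,"ay":0.095,"az":0,"claw":-1},{"tx":-0.015,"ty":0,"tz":0.026,"ax":0,"ay":0.096,"az":0,"claw":-1},{"tx":-0.017,"ty":-0.001,"tz":0.025,"ax":0,"ay":0.095,"az":0.001,"claw":-1},{"tx":0,"ty":0,"tz":0.056,"ax":0,"ay":0,"az":0,"claw":-1}]
[{"tx":0,"ty":0,"tz":0.057,"ax":0,"ay":0,"az":0,"claw":-1},{"tx":0,"ty":0,"tz":0.057,"ax":0,"ay":0,"az":0,"claw":-1},{"tx":0,"ty":0,"tz":0.002,"ax":0,"ay":0,"az":0,"claw":-1},{"tx":0,"ty":0,"tz":0.003,"ax":0,"ay":0,"az":0,"claw":-1},{"tx":0,"ty":0,"tz":0,"ax":0,"ay":0,"az":0,"claw":-1},{"tx":0,"ty":0,"tz":0,"ax":0,"ay":0,"az":0,"claw":-1},{"tx":0,"ty":0,"tz":0,"ax":0,"ay":0,"az":0,"claw":-1},{"tx":0,"ty":0,"tz":0,"ax":0,"ay":0,"az":0,"claw":-1}]
```

Call:
{"name": "send_rows", "arguments": {"targets": [{"tx":-0.004,"ty":0,"tz":0.029,"ax":0,"ay":0.095,"az":0,"claw":-1},{"tx":-0.007,"ty":0,"tz":0.029,"ax":0,"ay":0.096,"az":0,"claw":-1},{"tx":-0.008,"ty":-0.001,"tz":0.028,"ax":0,"ay":0.095,"az":0.001,"claw":-1},{"tx":-0.011,"ty":0,"tz":0.028,"ax":0,"ay":0.095,"az":0,"claw":-1},{"tx":-0.012,"ty":0,"tz":0.026,"ax":0,"ay":0.095,"az":0,"claw":-1},{"tx":-0.015,"ty":0,"tz":0.026,"ax":0,"ay":0.096,"az":0,"claw":-1},{"tx":-0.017,"ty":-0.001,"tz":0.025,"ax":0,"ay":0.095,"az":0.001,"claw":-1},{"tx":0,"ty":0,"tz":0,"ax":0,"ay":0,"az":0,"claw":-1}]}}

```text
time_s: 3.9
tool_pos: [0.5117, -0.4084, 0.0722]
tool_rot: [-3.127, -0.484, -0.569]
contact_force: [-0.1, 1.0, -1.5]
opening: 1.0
grip_force: 0.0
```

Run:
```python
from task import *
s=manip.state(); print(s['q'])
g=rake(.5256,-.4238,.018,-.567)@G
T=rows(cur(),[(back(g,.002),4),(g,2)],-1)
```

```text
[-0.86829801  0.46948171  1.96139694  0.55637241  0.29072098  0.76618512]
[{"tx":0.001,"ty":0.004,"tz":0.045,"ax":-0.004,"ay":0.012,"az":-0.001,"claw":-1},{"tx":0.001,"ty":0.004,"tz":0.045,"ax":-0.005,"ay":0.013,"az":0,"claw":-1},{"tx":0,"ty":0.004,"tz":0.045,"ax":-0.004,"ay":0.012,"az":-0.001,"claw":-1},{"tx":0,"ty":0.003,"tz":0.045,"ax":-0.005,"ay":0.013,"az":0,"claw":-1},{"tx":0,"ty":0,"tz":0.002,"ax":0,"ay":0,"az":0,"claw":-1},{"tx":0,"ty":0,"tz":0.003,"ax":0,"ay":0,"az":0,"claw":-1},{"tx":0,"ty":0,"tz":0,"ax":0,"ay":0,"az":0,"claw":-1},{"tx":0,"ty":0,"tz":0,"ax":0,"ay":0,"az":0,"claw":-1}]
```

The wrist is nearly straight at 30° lean (q5 = 0.29), so I'll lean only 15°.

```bash
sed -i "s#'y',-np.pi/6#'y',-np.pi/12#; s#.012\*G#.013*G#" task.py
python3 - <<'E'
from task import *
g=rake(.5256,-.4238,.018,-.567)@G
T=rows(cur(),[(back(g,.07),4),(back(g,.07),4),(back(g,.002),3),(g,2)],-1)
E
```

```text
[{"tx":0.009,"ty":0.003,"tz":0.004,"ax":-0.004,"ay":-0.071,"az":0,"claw":-1},{"tx":0.009,"ty":0.004,"tz":0.003,"ax":-0.005,"ay":-0.071,"az":0,"claw":-1},{"tx":0.009,"ty":0.003,"tz":0.003,"ax":-0.004,"ay":-0.071,"az":0,"claw":-1},{"tx":0.009,"ty":0.004,"tz":0.003,"ax":-0.005,"ay":-0.07,"az":0,"claw":-1},{"tx":0,"ty":0,"tz":0,"ax":0,"ay":0,"az":0,"claw":-1},{"tx":0,"ty":0,"tz":0,"ax":0,"ay":0,"az":0,"claw":-1},{"tx":0,"ty":0,"tz":0,"ax":0,"ay":0,"az":0,"claw":-1},{"tx":0,"ty":0,"tz":0,"ax":0,"ay":0,"az":0,"claw":-1}]
[{"tx":0,"ty":0,"tz":0.057,"ax":0,"ay":0,"az":0,"claw":-1},{"tx":0,"ty":0,"tz":0.056,"ax":0,"ay":0,"az":0,"claw":-1},{"tx":0,"ty":0,"tz":0.057,"ax":0,"ay":0,"az":0,"claw":-1},{"tx":0,"ty":0,"tz":0.002,"ax":0,"ay":0,"az":0,"claw":-1},{"tx":0,"ty":0,"tz":0.003,"ax":0,"ay":0,"az":0,"claw":-1},{"tx":0,"ty":0,"tz":0,"ax":0,"ay":0,"az":0,"claw":-1},{"tx":0,"ty":0,"tz":0,"ax":0,"ay":0,"az":0,"claw":-1},{"tx":0,"ty":0,"tz":0,"ax":0,"ay":0,"az":0,"claw":-1}]
```

Call:
{"name": "send_rows", "arguments": {"targets": [{"tx":0.009,"ty":0.003,"tz":0.004,"ax":-0.004,"ay":-0.071,"az":0,"claw":-1},{"tx":0.009,"ty":0.004,"tz":0.003,"ax":-0.005,"ay":-0.071,"az":0,"claw":-1},{"tx":0.009,"ty":0.003,"tz":0.003,"ax":-0.004,"ay":-0.071,"az":0,"claw":-1},{"tx":0.009,"ty":0.004,"tz":0.003,"ax":-0.005,"ay":-0.07,"az":0,"claw":-1},{"tx":0,"ty":0,"tz":0,"ax":0,"ay":0,"az":0,"claw":-1},{"tx":0,"ty":0,"tz":0,"ax":0,"ay":0,"az":0,"claw":-1},{"tx":0,"ty":0,"tz":0,"ax":0,"ay":0,"az":0,"claw":-1},{"tx":0,"ty":0,"tz":0,"ax":0,"ay":0,"az":0,"claw":-1}]}}

```text
time_s: 4.57
tool_pos: [0.5241, -0.4224, 0.075]
tool_rot: [3.141, -0.271, -0.565]
contact_force: [-0.3, 0.0, 0.5]
opening: 1.003
grip_force: 0.0
```

Run:
```python
from task import *
s=manip.state(); print(s['q'],s['tool_pos'],s['tool_rot'])
g=rake(.5256,-.4238,.018,-.567)@G; print(g[:3,3],back(g,.07)[:3,3],R.from_matrix(g[:3,:3]).as_euler('xyz'))
T=rows(cur(),[(back(g,.002),4),(g,2)],-1)
```

```text
[-0.81873697  0.50910654  1.7334078   0.11137317  0.63875069  1.23648654] [ 0.52405708 -0.42237265  0.07504022] [ 3.14055702 -0.27133142 -0.56504839]
[ 0.5368733  -0.4309782   0.00544296] [ 0.52159103 -0.42124731  0.07305777] [ 3.14159265 -0.26179939 -0.567     ]
[{"tx":-0.002,"ty":0,"tz":0.043,"ax":0,"ay":-0.003,"az":0.001,"claw":-1},{"tx":-0.003,"ty":0,"tz":0.043,"ax":0,"ay":-0.003,"az":0,"claw":-1},{"tx":-0.002,"ty":0.001,"tz":0.044,"ax":0,"ay":-0.003,"az":0.001,"claw":-1},{"tx":-0.002,"ty":0,"tz":0.043,"ax":0.001,"ay":-0.003,"az":0,"claw":-1},{"tx":0,"ty":0,"tz":0.002,"ax":0,"ay":0,"az":0,"claw":-1},{"tx":0,"ty":0,"tz":0.003,"ax":0,"ay":0,"az":0,"claw":-1},{"tx":0,"ty":0,"tz":0,"ax":0,"ay":0,"az":0,"claw":-1},{"tx":0,"ty":0,"tz":0,"ax":0,"ay":0,"az":0,"claw":-1}]
```

Call:
{"name": "send_rows", "arguments": {"targets": [{"tx":-0.002,"ty":0,"tz":0.043,"ax":0,"ay":-0.003,"az":0.001,"claw":-1},{"tx":-0.003,"ty":0,"tz":0.043,"ax":0,"ay":-0.003,"az":0,"claw":-1},{"tx":-0.002,"ty":0.001,"tz":0.044,"ax":0,"ay":-0.003,"az":0.001,"claw":-1},{"tx":-0.002,"ty":0,"tz":0.043,"ax":0.001,"ay":-0.003,"az":0,"claw":-1},{"tx":0,"ty":0,"tz":0.002,"ax":0,"ay":0,"az":0,"claw":-1},{"tx":0,"ty":0,"tz":0.003,"ax":0,"ay":0,"az":0,"claw":-1},{"tx":0,"ty":0,"tz":0,"ax":0,"ay":0,"az":0,"claw":-1},{"tx":0,"ty":0,"tz":0,"ax":0,"ay":0,"az":0,"claw":-1}]}}

```text
time_s: 5.23
tool_pos: [0.5382, -0.4319, 0.0068]
tool_rot: [3.141, -0.264, -0.566]
contact_force: [0.2, -0.1, -0.2]
opening: 0.999
grip_force: 0.0
```

Call:
{"name": "send_rows", "arguments": {"targets": [{"tx":0,"ty":0,"tz":0,"ax":0,"ay":0,"az":0,"claw":1},{"tx":0,"ty":0,"tz":0,"ax":0,"ay":0,"az":0,"claw":1},{"tx":0,"ty":0,"tz":0,"ax":0,"ay":0,"az":0,"claw":1},{"tx":0,"ty":0,"tz":0,"ax":0,"ay":0,"az":0,"claw":1},{"tx":0,"ty":0,"tz":0,"ax":0,"ay":0,"az":0,"claw":1},{"tx":0,"ty":0,"tz":0,"ax":0,"ay":0,"az":0,"claw":1},{"tx":0,"ty":0,"tz":0,"ax":0,"ay":0,"az":0,"claw":1},{"tx":0,"ty":0,"tz":0,"ax":0,"ay":0,"az":0,"claw":1}], "squeeze": 50}}

```text
time_s: 5.9
tool_pos: [0.5382, -0.4317, 0.0058]
tool_rot: [-3.141, -0.263, -0.566]
contact_force: [0.4, -0.7, 0.2]
opening: 0.431
grip_force: 0.0
```

Call:
{"name": "send_rows", "arguments": {"targets": [{"tx":0,"ty":0,"tz":0,"ax":0,"ay":0,"az":0,"claw":1},{"tx":0,"ty":0,"tz":0,"ax":0,"ay":0,"az":0,"claw":1},{"tx":0,"ty":0,"tz":0,"ax":0,"ay":0,"az":0,"claw":1},{"tx":0,"ty":0,"tz":0,"ax":0,"ay":0,"az":0,"claw":1},{"tx":0,"ty":0,"tz":0,"ax":0,"ay":0,"az":0,"claw":1},{"tx":0,"ty":0,"tz":0,"ax":0,"ay":0,"az":0,"claw":1},{"tx":0,"ty":0,"tz":0,"ax":0,"ay":0,"az":0,"claw":1},{"tx":0,"ty":0,"tz":0,"ax":0,"ay":0,"az":0,"claw":1}], "squeeze": 50}}

```text
time_s: 6.57
tool_pos: [0.5382, -0.4317, 0.0058]
tool_rot: [-3.141, -0.263, -0.566]
contact_force: [0.3, -0.0, -0.7]
opening: 0.205
grip_force: 50.0
```

```bash
cat >> task.py <<'E'
BP=np.array([.5035,.0381,.0643])  # board x,y,yaw
E_=np.array([.09,0,-.017])
def board(p,bp=None):
    bp=BP if bp is None else bp
    return R.from_euler('z',bp[2]).apply(np.asarray(p))+[bp[0],bp[1],0]
def rake_at(edge_b,raise_=np.pi/6,dyaw=0,bp=None):
    bp=BP if bp is None else bp
    T=rake(0,0,0,bp[2]+np.pi/2+dyaw,raise_); T[:3,3]=board(edge_b,bp)-T[:3,:3]@E_; return T
E
python3 - <<'E'
from task import *
s=manip.state(); print(s['grip_force'],s['opening'])
T0=cur(); r0=rake(.5256,-.4238,.018,-.567)
Grasp=np.linalg.inv(r0)@T0; np.save('grasp.npy',Grasp); print(Grasp)
up=rake(.52,-.40,.16,-.567,.26)
tgt=rake_at([.045,-.135,.085]); print(tgt[:3,3], (tgt@Grasp)[:3,3])
mid=rake(.53,-.27,.19,.5,np.pi/6)
T=rows(T0,[(up@Grasp,8),(mid@Grasp,11),(tgt@Grasp,12)],1)
E
```

```text
49.99354004859924 0.20488176450567894
[[ 9.65620851e-01  1.10616995e-03  2.59952203e-01  1.48414007e-02]
 [ 1.02602573e-03 -9.99999375e-01  4.43994784e-04  8.14906963e-05]
 [ 2.59952532e-01 -1.62012972e-04 -9.65621383e-01 -1.22068927e-02]
 [ 0.00000000e+00  0.00000000e+00  0.00000000e+00  1.00000000e+00]]
[ 0.56154359 -0.16302829  0.14472243] [ 0.56102857 -0.15629789  0.12673025]
[{"tx":0.005,"ty":-0.005,"tz":-0.044,"ax":0,"ay":-0.041,"az":0,"claw":1},{"tx":0.003,"ty":-0.006,"tz":-0.043,"ax":0,"ay":-0.042,"az":0,"claw":1},{"tx":0.002,"ty":-0.005,"tz":-0.044,"ax":0,"ay":-0.041,"az":0,"claw":1},{"tx":0.001,"ty":-0.005,"tz":-0.044,"ax":0,"ay":-0.042,"az":0,"claw":1},{"tx":-0.001,"ty":-0.006,"tz":-0.044,"ax":0,"ay":-0.041,"az":0,"claw":1},{"tx":-0.002,"ty":-0.005,"tz":-0.043,"ax":0,"ay":-0.041,"az":0,"claw":1},{"tx":-0.004,"ty":-0.005,"tz":-0.044,"ax":0,"ay":-0.042,"az":0,"claw":1},{"tx":-0.005,"ty":-0.006,"tz":-0.044,"ax":0,"ay":-0.041,"az":0,"claw":1}]
[{"tx":-0.015,"ty":-0.027,"tz":-0.006,"ax":-0.016,"ay":-0.028,"az":-0.123,"claw":1},{"tx":-0.014,"ty":-0.029,"tz":-0.006,"ax":-0.015,"a
[... 1037 characters left out ...]
ax":-0.032,"ay":0,"az":-0.116,"claw":1},{"tx":0.022,"ty":-0.01,"tz":0.003,"ax":-0.031,"ay":0,"az":-0.117,"claw":1}]
[{"tx":0.024,"ty":-0.009,"tz":0.004,"ax":-0.031,"ay":0,"az":-0.116,"claw":1},{"tx":0.024,"ty":-0.006,"tz":0.003,"ax":-0.031,"ay":0,"az":-0.116,"claw":1},{"tx":0.025,"ty":-0.005,"tz":0.003,"ax":-0.031,"ay":0,"az":-0.117,"claw":1},{"tx":0.025,"ty":-0.002,"tz":0.003,"ax":-0.031,"ay":-0.001,"az":-0.116,"claw":1},{"tx":0.026,"ty":0,"tz":0.003,"ax":-0.031,"ay":0,"az":-0.116,"claw":1},{"tx":0.025,"ty":0.003,"tz":0.004,"ax":-0.031,"ay":0,"az":-0.117,"claw":1},{"tx":0.024,"ty":0.004,"tz":0.003,"ax":-0.031,"ay":0,"az":-0.116,"claw":1},{"tx":0,"ty":0,"tz":0,"ax":0,"ay":0,"az":0,"claw":1}]
```

Call:
{"name": "send_rows", "arguments": {"targets": [{"tx":0.005,"ty":-0.005,"tz":-0.044,"ax":0,"ay":-0.041,"az":0,"claw":1},{"tx":0.003,"ty":-0.006,"tz":-0.043,"ax":0,"ay":-0.042,"az":0,"claw":1},{"tx":0.002,"ty":-0.005,"tz":-0.044,"ax":0,"ay":-0.041,"az":0,"claw":1},{"tx":0.001,"ty":-0.005,"tz":-0.044,"ax":0,"ay":-0.042,"az":0,"claw":1},{"tx":-0.001,"ty":-0.006,"tz":-0.044,"ax":0,"ay":-0.041,"az":0,"claw":1},{"tx":-0.002,"ty":-0.005,"tz":-0.043,"ax":0,"ay":-0.041,"az":0,"claw":1},{"tx":-0.004,"ty":-0.005,"tz":-0.044,"ax":0,"ay":-0.042,"az":0,"claw":1},{"tx":-0.005,"ty":-0.006,"tz":-0.044,"ax":0,"ay":-0.041,"az":0,"claw":1}]}}

```text
time_s: 7.23
tool_pos: [0.5289, -0.4053, 0.1452]
tool_rot: [-3.141, -0.001, -0.566]
contact_force: [0.3, -0.3, -1.6]
opening: 0.205
grip_force: 50.0
```

Call:
{"name": "send_rows", "arguments": {"targets": [{"tx":-0.015,"ty":-0.027,"tz":-0.006,"ax":-0.016,"ay":-0.028,"az":-0.123,"claw":1},{"tx":-0.014,"ty":-0.029,"tz":-0.006,"ax":-0.015,"ay":-0.027,"az":-0.122,"claw":1},{"tx":-0.01,"ty":-0.03,"tz":-0.007,"ax":-0.016,"ay":-0.028,"az":-0.123,"claw":1},{"tx":-0.008,"ty":-0.031,"tz":-0.006,"ax":-0.016,"ay":-0.028,"az":-0.123,"claw":1},{"tx":-0.005,"ty":-0.031,"tz":-0.007,"ax":-0.016,"ay":-0.027,"az":-0.123,"claw":1},{"tx":-0.002,"ty":-0.031,"tz":-0.007,"ax":-0.016,"ay":-0.028,"az":-0.123,"claw":1},{"tx":0.001,"ty":-0.031,"tz":-0.008,"ax":-0.016,"ay":-0.027,"az":-0.122,"claw":1},{"tx":0.004,"ty":-0.031,"tz":-0.008,"ax":-0.016,"ay":-0.028,"az":-0.123,"claw":1}]}}

```text
time_s: 7.9
tool_pos: [0.5339, -0.3041, 0.1643]
tool_rot: [3.114, 0.192, 0.21]
contact_force: [0.4, 0.0, -1.1]
opening: 0.202
grip_force: 50.0
```

Call:
{"name": "send_rows", "arguments": {"targets": [{"tx":0.007,"ty":-0.031,"tz":-0.009,"ax":-0.016,"ay":-0.028,"az":-0.123,"claw":1},{"tx":0.009,"ty":-0.03,"tz":-0.009,"ax":-0.016,"ay":-0.027,"az":-0.123,"claw":1},{"tx":0.012,"ty":-0.028,"tz":-0.009,"ax":-0.015,"ay":-0.028,"az":-0.123,"claw":1},{"tx":0.017,"ty":-0.018,"tz":0.005,"ax":-0.031,"ay":0,"az":-0.116,"claw":1},{"tx":0.019,"ty":-0.016,"tz":0.004,"ax":-0.031,"ay":0,"az":-0.116,"claw":1},{"tx":0.021,"ty":-0.014,"tz":0.005,"ax":-0.031,"ay":0,"az":-0.117,"claw":1},{"tx":0.022,"ty":-0.013,"tz":0.004,"ax":-0.032,"ay":0,"az":-0.116,"claw":1},{"tx":0.022,"ty":-0.01,"tz":0.003,"ax":-0.031,"ay":0,"az":-0.117,"claw":1}]}}

```text
time_s: 8.57
tool_pos: [0.5462, -0.2198, 0.1528]
tool_rot: [-3.14, 0.26, 0.979]
contact_force: [0.0, 0.2, -1.6]
opening: 0.201
grip_force: 50.0
```

Call:
{"name": "send_rows", "arguments": {"targets": [{"tx":0.024,"ty":-0.009,"tz":0.004,"ax":-0.031,"ay":0,"az":-0.116,"claw":1},{"tx":0.024,"ty":-0.006,"tz":0.003,"ax":-0.031,"ay":0,"az":-0.116,"claw":1},{"tx":0.025,"ty":-0.005,"tz":0.003,"ax":-0.031,"ay":0,"az":-0.117,"claw":1},{"tx":0.025,"ty":-0.002,"tz":0.003,"ax":-0.031,"ay":-0.001,"az":-0.116,"claw":1},{"tx":0.026,"ty":0,"tz":0.003,"ax":-0.031,"ay":0,"az":-0.116,"claw":1},{"tx":0.025,"ty":0.003,"tz":0.004,"ax":-0.031,"ay":0,"az":-0.117,"claw":1},{"tx":0.024,"ty":0.004,"tz":0.003,"ax":-0.031,"ay":0,"az":-0.116,"claw":1},{"tx":0,"ty":0,"tz":0,"ax":0,"ay":0,"az":0,"claw":1}]}}

```text
time_s: 9.23
tool_pos: [0.5592, -0.1546, 0.1256]
tool_rot: [-3.138, 0.259, 1.641]
contact_force: [0.1, 0.5, -2.1]
opening: 0.205
grip_force: 50.0
```

Run:
```python
from fit import *
from task import *
np.set_printoptions(precision=4,suppress=True)
s=manip.state(); print(s['time_s'],s['tool_pos'],s['tool_rot'],s['q'],s['contact_force'],s['ft_torque'])
W=cam('wrist',s); im=imaging.get_image('wrist'); v=im[:,:,::-1].copy(); cv2.imwrite('raw3.png',v)
r=Tm(s['tool_pos'],s['tool_rot'])@np.linalg.inv(np.load('grasp.npy'))
def ln(a,b,c): cv2.line(v,*[tuple(np.round(proj(W,p)).astype(int).tolist()) for p in(a,b)],c,1)
for q in RAKE[2:]:
    P=[r[:3,:3]@p+r[:3,3] for p in q]; ln(P[0],P[1],(0,255,0)); ln(P[2],P[3],(0,255,0)); ln(P[0],P[2],(0,255,0)); ln(P[1],P[3],(0,255,0))
for x,z in((.115,.055),(.115,.075),(-.02,.055)): ln(board([x,-.17,z]),board([x,.17,z]),(255,0,255))
for y in(-.17,.17): ln(board([-.02,y,.055]),board([.115,y,.055]),(255,0,255))
cv2.imwrite('pics/w3.png',cv2.resize(v,(768,576),interpolation=cv2.INTER_CUBIC))
print('edge world',r[:3,:3]@E_+r[:3,3])
```

```text
9.2333 [ 0.5592 -0.1546  0.1256] [-3.1384  0.2593  1.6408] [-0.2268  0.4207  1.7258 -0.3087  0.944  -0.1207] [ 0.1115  0.5163 -2.1468] [ 0.1316 -0.0143  0.0228]
edge world [ 0.5549 -0.092   0.0839]
```

View pics/w3.png

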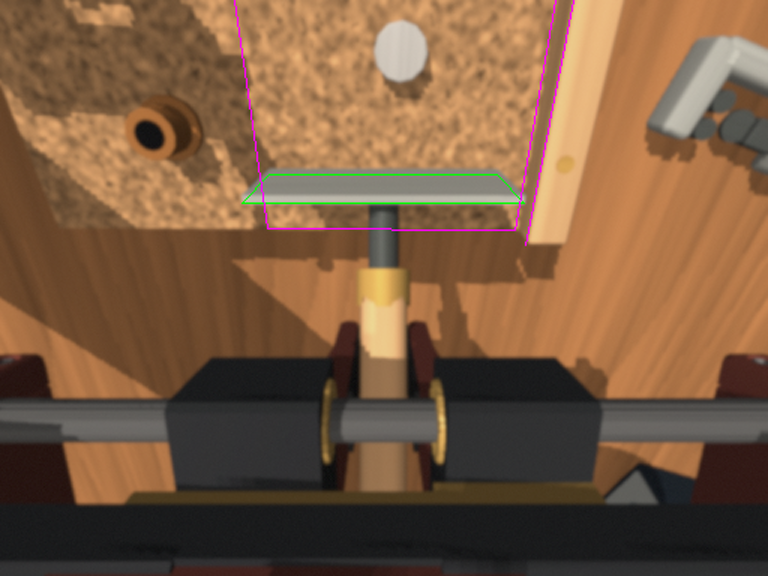

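The overlay fits: blade end at (520,200), fence inner top edge from (573,0) to (527,243), nearest offcut at (400,50), and bushing at (150,130), clear of the blade. I'll lower the blade now.

```bash
cat >> task.py <<'E'
def bmove(T0,dx,dy,dz,n,pad=True):
    "shift in board axes"
    T=T0.copy();T[:3,3]+=R.from_euler('z',BP[2]).apply([dx,dy,dz]);return (T,n)
E
python3 - <<'E'
from task import *
T0=cur(); a=bmove(T0,0,0,-.027,5); rows(T0,[a],1)
print('unit vectors (row of 1mm in board x,y,z, tool units)')
Rb=R.from_euler('z',BP[2]).as_matrix()
for k in range(3): print(np.round(T0[:3,:3].T@Rb[:,k]/400,5))
E
```

```text
[{"tx":0.003,"ty":0,"tz":0.013,"ax":0,"ay":0,"az":0,"claw":1},{"tx":0.004,"ty":0,"tz":0.013,"ax":0,"ay":0,"az":0,"claw":1},{"tx":0.003,"ty":0,"tz":0.013,"ax":0,"ay":0,"az":0,"claw":1},{"tx":0.004,"ty":0,"tz":0.013,"ax":0,"ay":0,"az":0,"claw":1},{"tx":0.003,"ty":0,"tz":0.013,"ax":0,"ay":0,"az":0,"claw":1},{"tx":0,"ty":0,"tz":0,"ax":0,"ay":0,"az":0,"claw":1},{"tx":0,"ty":0,"tz":0,"ax":0,"ay":0,"az":0,"claw":1},{"tx":0,"ty":0,"tz":0,"ax":0,"ay":0,"az":0,"claw":1}]
unit vectors (row of 1mm in board x,y,z, tool units)
[-0.0e+00  2.5e-03 -1.0e-05]
[ 0.00242  0.      -0.00064]
[-6.40e-04 -1.00e-05 -2.42e-03]
```

Call:
{"name": "send_rows", "arguments": {"targets": [{"tx":0.003,"ty":0,"tz":0.013,"ax":0,"ay":0,"az":0,"claw":1},{"tx":0.004,"ty":0,"tz":0.013,"ax":0,"ay":0,"az":0,"claw":1},{"tx":0.003,"ty":0,"tz":0.013,"ax":0,"ay":0,"az":0,"claw":1},{"tx":0.004,"ty":0,"tz":0.013,"ax":0,"ay":0,"az":0,"claw":1},{"tx":0.003,"ty":0,"tz":0.013,"ax":0,"ay":0,"az":0,"claw":1},{"tx":0,"ty":0,"tz":0,"ax":0,"ay":0,"az":0,"claw":1},{"tx":0,"ty":0,"tz":0,"ax":0,"ay":0,"az":0,"claw":1},{"tx":0,"ty":0,"tz":0,"ax":0,"ay":0,"az":0,"claw":1}]}}

```text
time_s: 9.95
tool_pos: [0.561, -0.1567, 0.0997]
tool_rot: [-3.141, 0.261, 1.636]
contact_force: [-0.2, -0.4, -0.6]
opening: 0.202
grip_force: 50.0
```

Call:
{"name": "send_rows", "arguments": {"targets": [{"tx":0.0003,"ty":0,"tz":0.0012,"ax":0,"ay":0,"az":0,"claw":1},{"tx":0,"ty":0,"tz":0,"ax":0,"ay":0,"az":0,"claw":1},{"tx":0.0003,"ty":0,"tz":0.0012,"ax":0,"ay":0,"az":0,"claw":1},{"tx":0,"ty":0,"tz":0,"ax":0,"ay":0,"az":0,"claw":1},{"tx":0.0003,"ty":0,"tz":0.0012,"ax":0,"ay":0,"az":0,"claw":1},{"tx":0,"ty":0,"tz":0,"ax":0,"ay":0,"az":0,"claw":1},{"tx":0,"ty":0,"tz":0,"ax":0,"ay":0,"az":0,"claw":1},{"tx":0,"ty":0,"tz":0,"ax":0,"ay":0,"az":0,"claw":1}]}}

```text
time_s: 10.62
tool_pos: [0.5609, -0.1566, 0.0983]
tool_rot: [-3.141, 0.261, 1.636]
contact_force: [-1.7, -0.8, -2.4]
opening: 0.202
grip_force: 50.0
```

Call:
{"name": "send_rows", "arguments": {"targets": [{"tx":0.0003,"ty":0,"tz":0.0012,"ax":0,"ay":0,"az":0,"claw":1},{"tx":0,"ty":0,"tz":0,"ax":0,"ay":0,"az":0,"claw":1},{"tx":0.0003,"ty":0,"tz":0.0012,"ax":0,"ay":0,"az":0,"claw":1},{"tx":0,"ty":0,"tz":0,"ax":0,"ay":0,"az":0,"claw":1},{"tx":0.0003,"ty":0,"tz":0.0012,"ax":0,"ay":0,"az":0,"claw":1},{"tx":0,"ty":0,"tz":0,"ax":0,"ay":0,"az":0,"claw":1},{"tx":0,"ty":0,"tz":0,"ax":0,"ay":0,"az":0,"claw":1},{"tx":0,"ty":0,"tz":0,"ax":0,"ay":0,"az":0,"claw":1}]}}

```text
time_s: 11.28
tool_pos: [0.5611, -0.1568, 0.0971]
tool_rot: [-3.141, 0.261, 1.636]
contact_force: [-0.3, 0.5, 2.3]
opening: 0.199
grip_force: 50.0
```

```bash
cat > st.py <<'E'
from task import *
np.set_printoptions(precision=3,suppress=True)
s=manip.state(); r=Tm(s['tool_pos'],s['tool_rot'])@np.linalg.inv(np.load('grasp.npy'))
e=r[:3,:3]@E_+r[:3,3]; Rb=R.from_euler('z',BP[2])
print('t',round(s['time_s'],2),'edge_b',Rb.inv().apply(e-[BP[0],BP[1],0])*1000,'raise',np.degrees(np.arccos(r[2,2])),'yaw_err',np.degrees(s['tool_rot'][2]-BP[2]-np.pi/2),'F_b',Rb.inv().apply(s['contact_force']),'M',s['ft_torque'],'tcp z',s['tool_pos'][2])
E
python3 st.py
```

```text
t 11.28 edge_b [  45.017 -135.498   55.352] raise 30.031755664505436 yaw_err 0.050845294049880266 F_b [-0.237  0.513  2.273] M [0.065 0.151 0.007] tcp z 0.09711718639489371
```

Call:
{"name": "send_rows", "arguments": {"targets": [{"tx":0,"ty":0.005,"tz":0,"ax":0,"ay":0,"az":0,"claw":1},{"tx":0,"ty":0.005,"tz":0,"ax":0,"ay":0,"az":0,"claw":1},{"tx":0,"ty":0.005,"tz":0,"ax":0,"ay":0,"az":0,"claw":1},{"tx":0,"ty":0.005,"tz":0,"ax":0,"ay":0,"az":0,"claw":1},{"tx":0,"ty":0.005,"tz":0,"ax":0,"ay":0,"az":0,"claw":1},{"tx":0,"ty":0.005,"tz":0,"ax":0,"ay":0,"az":0,"claw":1},{"tx":0,"ty":0.005,"tz":0,"ax":0,"ay":0,"az":0,"claw":1},{"tx":0,"ty":0,"tz":0,"ax":0,"ay":0,"az":0,"claw":1}]}}

```text
time_s: 11.95
tool_pos: [0.5752, -0.1557, 0.0969]
tool_rot: [-3.141, 0.261, 1.636]
contact_force: [-2.5, -0.0, 4.4]
opening: 0.198
grip_force: 50.0
```

```bash
python3 st.py
```

```text
t 11.95 edge_b [  59.23  -135.338   55.188] raise 30.019053422583927 yaw_err 0.06236736252923243 F_b [-2.466  0.118  4.444] M [0.26  0.454 0.08 ] tcp z 0.09693857942160418
```

Call:
{"name": "send_rows", "arguments": {"targets": [{"tx":0,"ty":0.002,"tz":0,"ax":0,"ay":0,"az":0,"claw":1},{"tx":0,"ty":0.002,"tz":0,"ax":0,"ay":0,"az":0,"claw":1},{"tx":0,"ty":0.002,"tz":0,"ax":0,"ay":0,"az":0,"claw":1},{"tx":0,"ty":0.002,"tz":0,"ax":0,"ay":0,"az":0,"claw":1},{"tx":0,"ty":0.002,"tz":0,"ax":0,"ay":0,"az":0,"claw":1},{"tx":0,"ty":0.002,"tz":0,"ax":0,"ay":0,"az":0,"claw":1},{"tx":0,"ty":0,"tz":0,"ax":0,"ay":0,"az":0,"claw":1},{"tx":0,"ty":0,"tz":0,"ax":0,"ay":0,"az":0,"claw":1}]}}

```text
time_s: 12.62
tool_pos: [0.5796, -0.1554, 0.0969]
tool_rot: [-3.141, 0.261, 1.636]
contact_force: [-3.1, -0.0, 5.6]
opening: 0.203
grip_force: 50.0
```

```bash
python3 st.py
```

```text
t 12.62 edge_b [  63.562 -135.331   55.141] raise 30.01834658718423 yaw_err 0.06731798858490153 F_b [-3.102  0.152  5.62 ] M [0.235 0.536 0.036] tcp z 0.09689151087840102
```

Call:
{"name": "send_rows", "arguments": {"targets": [{"tx":0,"ty":0.001,"tz":0,"ax":0,"ay":0,"az":0,"claw":1},{"tx":0,"ty":0.001,"tz":0,"ax":0,"ay":0,"az":0,"claw":1},{"tx":0,"ty":0.001,"tz":0,"ax":0,"ay":0,"az":0,"claw":1},{"tx":0,"ty":0.001,"tz":0,"ax":0,"ay":0,"az":0,"claw":1},{"tx":0,"ty":0.001,"tz":0,"ax":0,"ay":0,"az":0,"claw":1},{"tx":0,"ty":0,"tz":0,"ax":0,"ay":0,"az":0,"claw":1},{"tx":0,"ty":0,"tz":0,"ax":0,"ay":0,"az":0,"claw":1},{"tx":0,"ty":0,"tz":0,"ax":0,"ay":0,"az":0,"claw":1}]}}

```text
time_s: 13.28
tool_pos: [0.5815, -0.1553, 0.0969]
tool_rot: [-3.141, 0.261, 1.636]
contact_force: [-2.3, 0.1, 4.9]
opening: 0.2
grip_force: 50.0
```

```bash
python3 st.py
```

```text
t 13.28 edge_b [  65.449 -135.335   55.149] raise 30.018323154358765 yaw_err 0.0647290277686654 F_b [-2.299  0.236  4.944] M [0.211 0.514 0.014] tcp z 0.09689952978898993
```

Call:
{"name": "send_rows", "arguments": {"targets": [{"tx":0,"ty":0.001,"tz":0,"ax":0,"ay":0,"az":0,"claw":1},{"tx":0,"ty":0.001,"tz":0,"ax":0,"ay":0,"az":0,"claw":1},{"tx":0,"ty":0.001,"tz":0,"ax":0,"ay":0,"az":0,"claw":1},{"tx":0,"ty":0.001,"tz":0,"ax":0,"ay":0,"az":0,"claw":1},{"tx":0,"ty":0.001,"tz":0,"ax":0,"ay":0,"az":0,"claw":1},{"tx":0,"ty":0,"tz":0,"ax":0,"ay":0,"az":0,"claw":1},{"tx":0,"ty":0,"tz":0,"ax":0,"ay":0,"az":0,"claw":1},{"tx":0,"ty":0,"tz":0,"ax":0,"ay":0,"az":0,"claw":1}]}}

```text
time_s: 13.95
tool_pos: [0.5819, -0.1555, 0.0968]
tool_rot: [-3.138, 0.261, 1.637]
contact_force: [-5.6, -1.8, 7.0]
opening: 0.201
grip_force: 50.0
```

```bash
python3 st.py
```

```text
t 13.95 edge_b [  65.81  -135.542   55.05 ] raise 30.03830218876099 yaw_err 0.09661976398805971 F_b [-5.658 -1.392  6.995] M [ 0.064  1.017 -0.014] tcp z 0.09682195199939647
```

The fence is met: x stopped at 65.8 mm with about 3 N on it, and about 9 N on the cork. The arm's compliance is about 2 N/mm. I'll start the sweep.

Call:
{"name": "send_rows", "arguments": {"targets": [{"tx":0.006,"ty":0,"tz":-0.0016,"ax":0,"ay":0,"az":0,"claw":1},{"tx":0.01,"ty":0,"tz":-0.0027,"ax":0,"ay":0,"az":0,"claw":1},{"tx":0.01,"ty":0,"tz":-0.0027,"ax":0,"ay":0,"az":0,"claw":1},{"tx":0.01,"ty":0,"tz":-0.0027,"ax":0,"ay":0,"az":0,"claw":1},{"tx":0.01,"ty":0,"tz":-0.0027,"ax":0,"ay":0,"az":0,"claw":1},{"tx":0.01,"ty":0,"tz":-0.0027,"ax":0,"ay":0,"az":0,"claw":1},{"tx":0.01,"ty":0,"tz":-0.0027,"ax":0,"ay":0,"az":0,"claw":1},{"tx":0.01,"ty":0,"tz":-0.0027,"ax":0,"ay":0,"az":0,"claw":1}]}}

```text
time_s: 14.62
tool_pos: [0.5798, -0.1255, 0.0973]
tool_rot: [-3.137, 0.264, 1.637]
contact_force: [-7.6, -7.1, 8.9]
opening: 0.2
grip_force: 50.0
```

```bash
python3 st.py
```

```text
t 14.62 edge_b [  65.547 -105.61    55.326] raise 30.182731474471606 yaw_err 0.11441665868781024 F_b [-8.086 -6.545  8.946] M [-1.238  1.077 -0.179] tcp z 0.09725541792417033
```

Call:
{"name": "send_rows", "arguments": {"targets": [{"tx":0.01,"ty":-0.0003,"tz":-0.0028,"ax":0,"ay":0,"az":0,"claw":1},{"tx":0.01,"ty":-0.0003,"tz":-0.0028,"ax":0,"ay":0,"az":0,"claw":1},{"tx":0.01,"ty":-0.0003,"tz":-0.0028,"ax":0,"ay":0,"az":0,"claw":1},{"tx":0.01,"ty":-0.0003,"tz":-0.0028,"ax":0,"ay":0,"az":0,"claw":1},{"tx":0.01,"ty":-0.0003,"tz":-0.0028,"ax":0,"ay":0,"az":0,"claw":1},{"tx":0.01,"ty":-0.0003,"tz":-0.0028,"ax":0,"ay":0,"az":0,"claw":1},{"tx":0.01,"ty":-0.0003,"tz":-0.0028,"ax":0,"ay":0,"az":0,"claw":1},{"tx":0.01,"ty":-0.0003,"tz":-0.0028,"ax":0,"ay":0,"az":0,"claw":1}]}}

```text
time_s: 15.28
tool_pos: [0.5773, -0.0916, 0.0972]
tool_rot: [-3.138, 0.263, 1.637]
contact_force: [-4.1, -5.0, 3.6]
opening: 0.204
grip_force: 50.0
```

```bash
python3 st.py
```

```text
t 15.28 edge_b [ 65.35  -71.608  55.387] raise 30.11392327666065 yaw_err 0.08814652111671396 F_b [-4.38 -4.73  3.58] M [-0.748  0.574 -0.06 ] tcp z 0.09724175893106604
```

Call:
{"name": "send_rows", "arguments": {"targets": [{"tx":0.01,"ty":-0.0001,"tz":-0.0026,"ax":0,"ay":0,"az":0,"claw":1},{"tx":0.01,"ty":-0.0001,"tz":-0.0026,"ax":0,"ay":0,"az":0,"claw":1},{"tx":0.01,"ty":-0.0001,"tz":-0.0027,"ax":0,"ay":0,"az":0,"claw":1},{"tx":0.01,"ty":-0.0001,"tz":-0.0027,"ax":0,"ay":0,"az":0,"claw":1},{"tx":0.01,"ty":-0.0001,"tz":-0.0027,"ax":0,"ay":0,"az":0,"claw":1},{"tx":0.01,"ty":-0.0001,"tz":-0.0027,"ax":0,"ay":0,"az":0,"claw":1},{"tx":0.01,"ty":-0.0001,"tz":-0.0027,"ax":0,"ay":0,"az":0,"claw":1},{"tx":0.01,"ty":-0.0001,"tz":-0.0027,"ax":0,"ay":0,"az":0,"claw":1}]}}

```text
time_s: 15.95
tool_pos: [0.5751, -0.0585, 0.0973]
tool_rot: [-3.139, 0.263, 1.637]
contact_force: [-3.9, -4.6, 3.7]
opening: 0.198
grip_force: 50.0
```

```bash
python3 st.py
```

```text
t 15.95 edge_b [ 65.276 -38.434  55.424] raise 30.11361762245853 yaw_err 0.08559719632375958 F_b [-4.205 -4.373  3.686] M [-0.738  0.583 -0.12 ] tcp z 0.09727797537304718
```

Call:
{"name": "send_rows", "arguments": {"targets": [{"tx":0.01,"ty":0,"tz":-0.0026,"ax":0,"ay":0,"az":0,"claw":1},{"tx":0.01,"ty":0,"tz":-0.0026,"ax":0,"ay":0,"az":0,"claw":1},{"tx":0.01,"ty":0,"tz":-0.0027,"ax":0,"ay":0,"az":0,"claw":1},{"tx":0.01,"ty":0,"tz":-0.0027,"ax":0,"ay":0,"az":0,"claw":1},{"tx":0.01,"ty":0,"tz":-0.0027,"ax":0,"ay":0,"az":0,"claw":1},{"tx":0.01,"ty":0,"tz":-0.0027,"ax":0,"ay":0,"az":0,"claw":1},{"tx":0.01,"ty":0,"tz":-0.0027,"ax":0,"ay":0,"az":0,"claw":1},{"tx":0.01,"ty":0,"tz":-0.0027,"ax":0,"ay":0,"az":0,"claw":1}]}}

```text
time_s: 16.62
tool_pos: [0.5729, -0.0256, 0.0973]
tool_rot: [-3.139, 0.263, 1.637]
contact_force: [-3.6, -5.4, 4.2]
opening: 0.201
grip_force: 50.0
```

```bash
python3 st.py
python3 - <<'E'
from h import *
im=imaging.get_image('wrist'); cv2.imwrite('pics/w4.png',im[:260,:,::-1])
E
```

```text
t 16.62 edge_b [65.172 -5.426 55.44 ] raise 30.128245469652423 yaw_err 0.08854605385837643 F_b [-3.943 -5.12   4.194] M [-0.892  0.604 -0.122] tcp z 0.09731070263847369
```

View pics/w4.png

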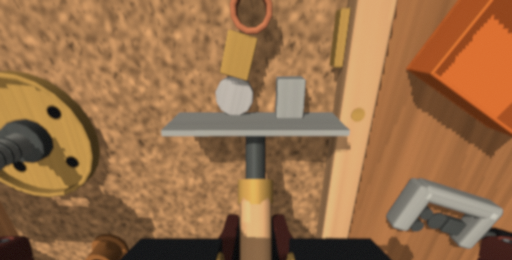

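The blade end is on the fence at (345,130). A slice at (235,95) and a steel square at (291,97) are being pushed. The brass square (238,55), copper tube (250,10) and brass strip (341,37) lie ahead. The orange tin and cutter are clear.

Call:
{"name": "send_rows", "arguments": {"targets": [{"tx":0.01,"ty":0,"tz":-0.0026,"ax":0,"ay":0,"az":0,"claw":1},{"tx":0.01,"ty":0,"tz":-0.0026,"ax":0,"ay":0,"az":0,"claw":1},{"tx":0.01,"ty":0,"tz":-0.0027,"ax":0,"ay":0,"az":0,"claw":1},{"tx":0.01,"ty":0,"tz":-0.0027,"ax":0,"ay":0,"az":0,"claw":1},{"tx":0.01,"ty":0,"tz":-0.0027,"ax":0,"ay":0,"az":0,"claw":1},{"tx":0.01,"ty":0,"tz":-0.0027,"ax":0,"ay":0,"az":0,"claw":1},{"tx":0.01,"ty":0,"tz":-0.0027,"ax":0,"ay":0,"az":0,"claw":1},{"tx":0.01,"ty":0,"tz":-0.0027,"ax":0,"ay":0,"az":0,"claw":1}]}}

```text
time_s: 17.33
tool_pos: [0.5707, 0.0073, 0.0973]
tool_rot: [-3.138, 0.263, 1.637]
contact_force: [-3.1, -5.1, 5.0]
opening: 0.2
grip_force: 50.0
```

```bash
python3 st.py
```

```text
t 17.33 edge_b [65.032 27.577 55.409] raise 30.142217383276897 yaw_err 0.09121614011690002 F_b [-3.431 -4.861  4.967] M [-0.874  0.569 -0.11 ] tcp z 0.0972947180422202
```

Call:
{"name": "send_rows", "arguments": {"targets": [{"tx":0.01,"ty":0,"tz":-0.0026,"ax":0,"ay":0,"az":0,"claw":1},{"tx":0.01,"ty":0,"tz":-0.0026,"ax":0,"ay":0,"az":0,"claw":1},{"tx":0.01,"ty":0,"tz":-0.0027,"ax":0,"ay":0,"az":0,"claw":1},{"tx":0.01,"ty":0,"tz":-0.0027,"ax":0,"ay":0,"az":0,"claw":1},{"tx":0.01,"ty":0,"tz":-0.0027,"ax":0,"ay":0,"az":0,"claw":1},{"tx":0.01,"ty":0,"tz":-0.0027,"ax":0,"ay":0,"az":0,"claw":1},{"tx":0.01,"ty":0,"tz":-0.0027,"ax":0,"ay":0,"az":0,"claw":1},{"tx":0.01,"ty":0,"tz":-0.0027,"ax":0,"ay":0,"az":0,"claw":1}]}}

```text
time_s: 18.0
tool_pos: [0.5684, 0.0404, 0.0973]
tool_rot: [-3.138, 0.263, 1.637]
contact_force: [-3.5, -5.2, 5.3]
opening: 0.201
grip_force: 50.0
```

```bash
python3 st.py
```

```text
t 18.0 edge_b [64.955 60.714 55.401] raise 30.143790470243307 yaw_err 0.08733197130713939 F_b [-3.821 -4.946  5.335] M [-0.906  0.489 -0.111] tcp z 0.09728848468128377
```

Call:
{"name": "send_rows", "arguments": {"targets": [{"tx":0.01,"ty":0,"tz":-0.0027,"ax":0,"ay":0,"az":0,"claw":1},{"tx":0.01,"ty":0,"tz":-0.0027,"ax":0,"ay":0,"az":0,"claw":1},{"tx":0.01,"ty":0,"tz":-0.0027,"ax":0,"ay":0,"az":0,"claw":1},{"tx":0.01,"ty":0,"tz":-0.0027,"ax":0,"ay":0,"az":0,"claw":1},{"tx":0.01,"ty":0,"tz":-0.0027,"ax":0,"ay":0,"az":0,"claw":1},{"tx":0.01,"ty":0,"tz":-0.0027,"ax":0,"ay":0,"az":0,"claw":1},{"tx":0.01,"ty":0,"tz":-0.0027,"ax":0,"ay":0,"az":0,"claw":1},{"tx":0.01,"ty":0,"tz":-0.0027,"ax":0,"ay":0,"az":0,"claw":1}]}}

```text
time_s: 18.67
tool_pos: [0.5662, 0.0734, 0.0973]
tool_rot: [-3.138, 0.263, 1.637]
contact_force: [-4.4, -4.6, 4.9]
opening: 0.197
grip_force: 50.0
```

```bash
python3 st.py
python3 - <<'E'
from h import *
im=imaging.get_image('wrist'); cv2.imwrite('pics/w5.png',im[:260,:,::-1])
E
```

```text
t 18.67 edge_b [64.839 93.789 55.436] raise 30.154274254537775 yaw_err 0.08791537092713331 F_b [-4.674 -4.287  4.876] M [-0.869  0.491 -0.087] tcp z 0.0973346373952504
```

View pics/w5.png

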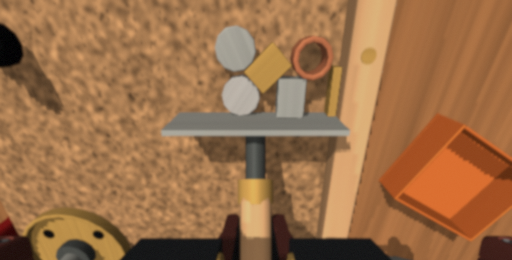

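All six offcuts are gathered ahead of the blade, between (220,30) and (340,115), and the nozzle at (5,45) is well clear. I'll continue more slowly.

Call:
{"name": "send_rows", "arguments": {"targets": [{"tx":0.008,"ty":0,"tz":-0.0021,"ax":0,"ay":0,"az":0,"claw":1},{"tx":0.008,"ty":0,"tz":-0.0021,"ax":0,"ay":0,"az":0,"claw":1},{"tx":0.008,"ty":0,"tz":-0.0022,"ax":0,"ay":0,"az":0,"claw":1},{"tx":0.008,"ty":0,"tz":-0.0021,"ax":0,"ay":0,"az":0,"claw":1},{"tx":0.008,"ty":0,"tz":-0.0022,"ax":0,"ay":0,"az":0,"claw":1},{"tx":0.008,"ty":0,"tz":-0.0021,"ax":0,"ay":0,"az":0,"claw":1},{"tx":0.008,"ty":0,"tz":-0.0022,"ax":0,"ay":0,"az":0,"claw":1},{"tx":0.008,"ty":0,"tz":-0.0021,"ax":0,"ay":0,"az":0,"claw":1}]}}

```text
time_s: 19.38
tool_pos: [0.5644, 0.0997, 0.0973]
tool_rot: [-3.138, 0.263, 1.637]
contact_force: [-4.3, -6.1, 5.4]
opening: 0.201
grip_force: 50.0
```

```bash
python3 st.py
```

```text
t 19.38 edge_b [ 64.752 120.166  55.42 ] raise 30.163176845075522 yaw_err 0.08670088987829713 F_b [-4.643 -5.85   5.429] M [-0.982  0.57  -0.122] tcp z 0.09732796061942887
```

Call:
{"name": "send_rows", "arguments": {"targets": [{"tx":0.008,"ty":0,"tz":-0.0021,"ax":0,"ay":0,"az":0,"claw":1},{"tx":0.008,"ty":0,"tz":-0.0021,"ax":0,"ay":0,"az":0,"claw":1},{"tx":0.008,"ty":0,"tz":-0.0022,"ax":0,"ay":0,"az":0,"claw":1},{"tx":0.008,"ty":0,"tz":-0.0021,"ax":0,"ay":0,"az":0,"claw":1},{"tx":0.008,"ty":0,"tz":-0.0022,"ax":0,"ay":0,"az":0,"claw":1},{"tx":0.008,"ty":0,"tz":-0.0021,"ax":0,"ay":0,"az":0,"claw":1},{"tx":0.008,"ty":0,"tz":-0.0022,"ax":0,"ay":0,"az":0,"claw":1},{"tx":0.008,"ty":0,"tz":-0.0021,"ax":0,"ay":0,"az":0,"claw":1}]}}

```text
time_s: 20.05
tool_pos: [0.5626, 0.1263, 0.0973]
tool_rot: [-3.138, 0.263, 1.637]
contact_force: [-4.2, -5.7, 5.1]
opening: 0.2
grip_force: 50.0
```

```bash
python3 st.py
```

```text
t 20.05 edge_b [ 64.677 146.767  55.397] raise 30.15586119319529 yaw_err 0.0820728331327061 F_b [-4.581 -5.453  5.134] M [-0.811  0.585 -0.124] tcp z 0.09729684749107745
```

Call:
{"name": "send_rows", "arguments": {"targets": [{"tx":0.007,"ty":0,"tz":-0.0019,"ax":0,"ay":0,"az":0,"claw":1},{"tx":0.007,"ty":0,"tz":-0.0019,"ax":0,"ay":0,"az":0,"claw":1},{"tx":0.007,"ty":0,"tz":-0.0019,"ax":0,"ay":0,"az":0,"claw":1},{"tx":0.007,"ty":0,"tz":-0.0019,"ax":0,"ay":0,"az":0,"claw":1},{"tx":0.007,"ty":0,"tz":-0.0019,"ax":0,"ay":0,"az":0,"claw":1},{"tx":0.007,"ty":0,"tz":-0.0019,"ax":0,"ay":0,"az":0,"claw":1},{"tx":0.007,"ty":0,"tz":-0.0019,"ax":0,"ay":0,"az":0,"claw":1},{"tx":0,"ty":0,"tz":0,"ax":0,"ay":0,"az":0,"claw":1}]}}

```text
time_s: 20.72
tool_pos: [0.5613, 0.1472, 0.0972]
tool_rot: [-3.138, 0.263, 1.637]
contact_force: [-3.9, -3.5, 3.3]
opening: 0.202
grip_force: 50.0
```

```bash
python3 st.py
python3 - <<'E'
from h import *
im=imaging.get_image('wrist'); cv2.imwrite('pics/w6.png',im[:260,:,::-1])
E
```

```text
t 20.72 edge_b [ 64.714 167.732  55.385] raise 30.110027657132218 yaw_err 0.09173147179417573 F_b [-4.095 -3.235  3.281] M [-0.448  0.548 -0.13 ] tcp z 0.09723496299519943
```

View pics/w6.png

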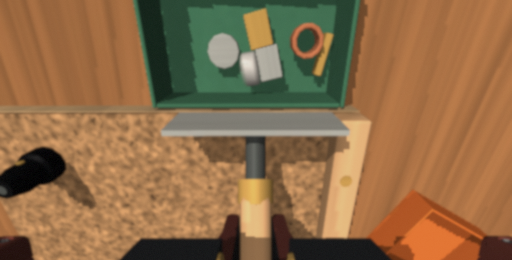

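All six offcuts are in the tin: (223,50), (258,28), (250,68), (268,62), (308,40) and (323,55). The blade is at the board's end. I'll lift off and carry the rake back to its old place on the desk.

Run:
```python
from task import *
Gr=np.load('grasp.npy'); T0=cur()
mid=rake(.53,-.27,.19,.5,np.pi/6); up=rake(.52,-.40,.16,-.567,.26); r0=rake(.5256,-.4238,.030,-.567,0)
T=rows(T0,[bmove(T0,-.004,-.004,.02,2),bmove(T0,-.01,-.01,.10,3),(rake_at([.050,-.135,.165])@Gr,11),(mid@Gr,12),(up@Gr,12),(r0@Gr,8)],1)
```

```text
[{"tx":-0.011,"ty":-0.005,"tz":-0.023,"ax":0,"ay":0,"az":0,"claw":1},{"tx":-0.012,"ty":-0.005,"tz":-0.023,"ax":0,"ay":0,"az":0,"claw":1},{"tx":-0.022,"ty":-0.005,"tz":-0.063,"ax":0,"ay":0,"az":0,"claw":1},{"tx":-0.022,"ty":-0.006,"tz":-0.063,"ax":0,"ay":0,"az":0,"claw":1},{"tx":-0.022,"ty":-0.005,"tz":-0.063,"ax":0,"ay":0,"az":0,"claw":1},{"tx":-0.065,"ty":-0.001,"tz":0.015,"ax":0,"ay":0,"az":0,"claw":1},{"tx":-0.065,"ty":-0.001,"tz":0.015,"ax":-0.001,"ay":0,"az":0,"claw":1},{"tx":-0.064,"ty":-0.001,"tz":0.016,"ax":0,"ay":0.001,"az":0,"claw":1}]
[{"tx":-0.065,"ty":-0.001,"tz":0.015,"ax":0,"ay":0,"az":0,"claw":1},{"tx":-0.065,"ty":-0.002,"tz":0.015,"ax":0,"ay":0,"az":0,"claw":1},{"tx":-0.065,"ty":-0.001,"tz":0.015,"ax":-0.001,"ay":0,"az":0,"claw":1},{"tx":-0.065,"ty":-0.001,"tz":0.015,"ax":0,"ay":0,"az":0,"claw":1},{"tx":-0.065,"ty":-0.001,"tz":0.015,"ax":0,"ay":0.001,"az":0,"claw":1},{"tx":-0.064,"ty":-0.001,"tz":0.015,"ax":-0.001,"ay":0,"az":0.001,"claw":1},{"tx":-0.065,"ty":-0.001,"tz":0.015,"ax":0,"ay":0,"az":0,"claw":1},{"tx":-0.065,"ty":-0.002,"tz":0.015,"ax":0,"ay":0,"az":0,"cl
[... 1680 characters left out ...]
},{"tx":0.01,"ty":0.027,"tz":0.006,"ax":0.014,"ay":0.026,"az":0.112,"claw":1},{"tx":0.012,"ty":0.027,"tz":0.006,"ax":0.015,"ay":0.025,"az":0.113,"claw":1}]
[{"tx":0.007,"ty":0.005,"tz":0.039,"ax":0,"ay":0.041,"az":0,"claw":1},{"tx":0.005,"ty":0.005,"tz":0.04,"ax":0,"ay":0.042,"az":0,"claw":1},{"tx":0.004,"ty":0.006,"tz":0.04,"ax":0,"ay":0.041,"az":0,"claw":1},{"tx":0.002,"ty":0.005,"tz":0.04,"ax":0,"ay":0.042,"az":0,"claw":1},{"tx":0.002,"ty":0.005,"tz":0.04,"ax":0,"ay":0.041,"az":0,"claw":1},{"tx":0,"ty":0.006,"tz":0.04,"ax":0,"ay":0.041,"az":0,"claw":1},{"tx":-0.002,"ty":0.005,"tz":0.04,"ax":0,"ay":0.042,"az":0,"claw":1},{"tx":-0.002,"ty":0.005,"tz":0.04,"ax":0,"ay":0.041,"az":0,"claw":1}]
```

Call:
{"name": "send_rows", "arguments": {"targets": [{"tx":-0.011,"ty":-0.005,"tz":-0.023,"ax":0,"ay":0,"az":0,"claw":1},{"tx":-0.012,"ty":-0.005,"tz":-0.023,"ax":0,"ay":0,"az":0,"claw":1},{"tx":-0.022,"ty":-0.005,"tz":-0.063,"ax":0,"ay":0,"az":0,"claw":1},{"tx":-0.022,"ty":-0.006,"tz":-0.063,"ax":0,"ay":0,"az":0,"claw":1},{"tx":-0.022,"ty":-0.005,"tz":-0.063,"ax":0,"ay":0,"az":0,"claw":1},{"tx":-0.065,"ty":-0.001,"tz":0.015,"ax":0,"ay":0,"az":0,"claw":1},{"tx":-0.065,"ty":-0.001,"tz":0.015,"ax":-0.001,"ay":0,"az":0,"claw":1},{"tx":-0.064,"ty":-0.001,"tz":0.016,"ax":0,"ay":0.001,"az":0,"claw":1}]}}

```text
time_s: 21.43
tool_pos: [0.558, 0.057, 0.2017]
tool_rot: [3.137, 0.259, 1.636]
contact_force: [0.4, -0.4, -2.3]
opening: 0.206
grip_force: 50.0
```

Call:
{"name": "send_rows", "arguments": {"targets": [{"tx":-0.065,"ty":-0.001,"tz":0.015,"ax":0,"ay":0,"az":0,"claw":1},{"tx":-0.065,"ty":-0.002,"tz":0.015,"ax":0,"ay":0,"az":0,"claw":1},{"tx":-0.065,"ty":-0.001,"tz":0.015,"ax":-0.001,"ay":0,"az":0,"claw":1},{"tx":-0.065,"ty":-0.001,"tz":0.015,"ax":0,"ay":0,"az":0,"claw":1},{"tx":-0.065,"ty":-0.001,"tz":0.015,"ax":0,"ay":0.001,"az":0,"claw":1},{"tx":-0.064,"ty":-0.001,"tz":0.015,"ax":-0.001,"ay":0,"az":0.001,"claw":1},{"tx":-0.065,"ty":-0.001,"tz":0.015,"ax":0,"ay":0,"az":0,"claw":1},{"tx":-0.065,"ty":-0.002,"tz":0.015,"ax":0,"ay":0,"az":0,"claw":1}]}}

```text
time_s: 22.1
tool_pos: [0.5674, -0.1568, 0.2079]
tool_rot: [3.137, 0.26, 1.635]
contact_force: [-0.0, -0.0, -1.4]
opening: 0.198
grip_force: 50.0
```

Call:
{"name": "send_rows", "arguments": {"targets": [{"tx":-0.02,"ty":-0.007,"tz":0.013,"ax":0.031,"ay":0,"az":0.116,"claw":1},{"tx":-0.021,"ty":-0.006,"tz":0.013,"ax":0.031,"ay":0,"az":0.116,"claw":1},{"tx":-0.021,"ty":-0.003,"tz":0.013,"ax":0.031,"ay":0.001,"az":0.117,"claw":1},{"tx":-0.021,"ty":-0.001,"tz":0.014,"ax":0.031,"ay":0,"az":0.116,"claw":1},{"tx":-0.021,"ty":0.001,"tz":0.013,"ax":0.031,"ay":0,"az":0.116,"claw":1},{"tx":-0.021,"ty":0.003,"tz":0.013,"ax":0.031,"ay":0,"az":0.117,"claw":1},{"tx":-0.021,"ty":0.006,"tz":0.013,"ax":0.031,"ay":0,"az":0.116,"claw":1},{"tx":-0.02,"ty":0.008,"tz":0.013,"ax":0.031,"ay":0,"az":0.117,"claw":1}]}}

```text
time_s: 22.77
tool_pos: [0.5477, -0.23, 0.1839]
tool_rot: [3.139, 0.257, 0.874]
contact_force: [-0.7, 0.3, -1.4]
opening: 0.198
grip_force: 50.0
```

Call:
{"name": "send_rows", "arguments": {"targets": [{"tx":-0.019,"ty":0.009,"tz":0.012,"ax":0.031,"ay":0,"az":0.116,"claw":1},{"tx":-0.018,"ty":0.012,"tz":0.012,"ax":0.031,"ay":0,"az":0.116,"claw":1},{"tx":-0.017,"ty":0.014,"tz":0.012,"ax":0.031,"ay":0,"az":0.117,"claw":1},{"tx":-0.016,"ty":0.016,"tz":0.012,"ax":0.031,"ay":0,"az":0.116,"claw":1},{"tx":-0.013,"ty":0.024,"tz":0.01,"ax":0.015,"ay":0.026,"az":0.113,"claw":1},{"tx":-0.011,"ty":0.026,"tz":0.008,"ax":0.014,"ay":0.025,"az":0.112,"claw":1},{"tx":-0.009,"ty":0.027,"tz":0.009,"ax":0.015,"ay":0.025,"az":0.113,"claw":1},{"tx":-0.006,"ty":0.028,"tz":0.008,"ax":0.014,"ay":0.026,"az":0.112,"claw":1}]}}

```text
time_s: 23.43
tool_pos: [0.5357, -0.3135, 0.163]
tool_rot: [3.11, 0.168, 0.136]
contact_force: [-0.8, -0.3, -0.8]
opening: 0.198
grip_force: 50.0
```

Call:
{"name": "send_rows", "arguments": {"targets": [{"tx":-0.005,"ty":0.028,"tz":0.007,"ax":0.015,"ay":0.025,"az":0.113,"claw":1},{"tx":-0.002,"ty":0.029,"tz":0.007,"ax":0.014,"ay":0.025,"az":0.112,"claw":1},{"tx":0.001,"ty":0.029,"tz":0.007,"ax":0.015,"ay":0.025,"az":0.113,"claw":1},{"tx":0.003,"ty":0.029,"tz":0.007,"ax":0.015,"ay":0.026,"az":0.113,"claw":1},{"tx":0.005,"ty":0.028,"tz":0.006,"ax":0.014,"ay":0.025,"az":0.112,"claw":1},{"tx":0.008,"ty":0.028,"tz":0.006,"ax":0.015,"ay":0.025,"az":0.113,"claw":1},{"tx":0.01,"ty":0.027,"tz":0.006,"ax":0.014,"ay":0.026,"az":0.112,"claw":1},{"tx":0.012,"ty":0.027,"tz":0.006,"ax":0.015,"ay":0.025,"az":0.113,"claw":1}]}}

```text
time_s: 24.1
tool_pos: [0.5311, -0.4067, 0.1445]
tool_rot: [-3.138, -0.007, -0.57]
contact_force: [-0.1, 0.2, -1.2]
opening: 0.202
grip_force: 50.0
```

Run:
```python
from task import *
Gr=np.load('grasp.npy'); T0=cur(); print(T0[:3,3], manip.state()['tool_rot'])
r0=rake(.5256,-.4238,.026,-.567,0)
T=rows(T0,[(r0@Gr,8)],1)
```

```text
[ 0.53105094 -0.40668526  0.14452113] [-3.13776864 -0.0071753  -0.57036844]
[{"tx":0.006,"ty":0.006,"tz":0.041,"ax":0,"ay":0.041,"az":-0.001,"claw":1},{"tx":0.004,"ty":0.005,"tz":0.041,"ax":-0.001,"ay":0.04,"az":-0.001,"claw":1},{"tx":0.003,"ty":0.006,"tz":0.041,"ax":0,"ay":0.041,"az":0,"claw":1},{"tx":0.002,"ty":0.005,"tz":0.041,"ax":-0.001,"ay":0.041,"az":-0.001,"claw":1},{"tx":0.001,"ty":0.006,"tz":0.042,"ax":0,"ay":0.041,"az":-0.001,"claw":1},{"tx":-0.001,"ty":0.005,"tz":0.041,"ax":-0.001,"ay":0.04,"az":-0.001,"claw":1},{"tx":-0.002,"ty":0.006,"tz":0.041,"ax":0,"ay":0.041,"az":-0.001,"claw":1},{"tx":-0.004,"ty":0.005,"tz":0.041,"ax":-0.001,"ay":0.041,"az":0,"claw":1}]
```

Call:
{"name": "send_rows", "arguments": {"targets": [{"tx":0.006,"ty":0.006,"tz":0.041,"ax":0,"ay":0.041,"az":-0.001,"claw":1},{"tx":0.004,"ty":0.005,"tz":0.041,"ax":-0.001,"ay":0.04,"az":-0.001,"claw":1},{"tx":0.003,"ty":0.006,"tz":0.041,"ax":0,"ay":0.041,"az":0,"claw":1},{"tx":0.002,"ty":0.005,"tz":0.041,"ax":-0.001,"ay":0.041,"az":-0.001,"claw":1},{"tx":0.001,"ty":0.006,"tz":0.042,"ax":0,"ay":0.041,"az":-0.001,"claw":1},{"tx":-0.001,"ty":0.005,"tz":0.041,"ax":-0.001,"ay":0.04,"az":-0.001,"claw":1},{"tx":-0.002,"ty":0.006,"tz":0.041,"ax":0,"ay":0.041,"az":-0.001,"claw":1},{"tx":-0.004,"ty":0.005,"tz":0.041,"ax":-0.001,"ay":0.041,"az":0,"claw":1}]}}

```text
time_s: 24.77
tool_pos: [0.538, -0.4313, 0.0135]
tool_rot: [3.14, -0.264, -0.561]
contact_force: [0.4, -0.9, -2.2]
opening: 0.203
grip_force: 50.0
```

Run:
```python
from task import *
imaging.get_image('top')  # lets the arm settle 0.05 s
Gr=np.load('grasp.npy'); T0=cur(); print(T0[:3,3], manip.state()['tool_rot'])
r0=rake(.5256,-.4238,.0183,-.567,0)
T=rows(T0,[(r0@Gr,5)],1,4)
```

```text
[ 0.53522037 -0.42906329  0.00955546] [-3.14126941 -0.25890211 -0.56186908]
[{"tx":0.0014,"ty":0.0003,"tz":0.0022,"ax":-0.0003,"ay":0.001,"az":0.001,"claw":1},{"tx":0.0015,"ty":0.0004,"tz":0.0021,"ax":-0.0003,"ay":0.0011,"az":0.001,"claw":1},{"tx":0.0014,"ty":0.0003,"tz":0.0022,"ax":-0.0003,"ay":0.001,"az":0.001,"claw":1},{"tx":0.0015,"ty":0.0003,"tz":0.0022,"ax":-0.0003,"ay":0.001,"az":0.001,"claw":1},{"tx":0.0014,"ty":0.0004,"tz":0.0022,"ax":-0.0003,"ay":0.0011,"az":0.001,"claw":1},{"tx":0,"ty":0,"tz":0,"ax":0,"ay":0,"az":0,"claw":1},{"tx":0,"ty":0,"tz":0,"ax":0,"ay":0,"az":0,"claw":1},{"tx":0,"ty":0,"tz":0,"ax":0,"ay":0,"az":0,"claw":1}]
```

Call:
{"name": "send_rows", "arguments": {"targets": [{"tx":-0.0005,"ty":0,"tz":0.002,"ax":0,"ay":0,"az":0,"claw":1},{"tx":-0.0005,"ty":0,"tz":0.002,"ax":0,"ay":0,"az":0,"claw":1},{"tx":-0.0005,"ty":0,"tz":0.002,"ax":0,"ay":0,"az":0,"claw":1},{"tx":-0.0005,"ty":0,"tz":0.002,"ax":0,"ay":0,"az":0,"claw":1},{"tx":0,"ty":0,"tz":0,"ax":0,"ay":0,"az":0,"claw":1},{"tx":0,"ty":0,"tz":0,"ax":0,"ay":0,"az":0,"claw":1},{"tx":0,"ty":0,"tz":0,"ax":0,"ay":0,"az":0,"claw":1},{"tx":0,"ty":0,"tz":0,"ax":0,"ay":0,"az":0,"claw":1}]}}

```text
time_s: 25.48
tool_pos: [0.5376, -0.4304, 0.0099]
tool_rot: [3.141, -0.261, -0.562]
contact_force: [-1.1, 0.6, -2.5]
opening: 0.202
grip_force: 50.0
```

Call:
{"name": "send_rows", "arguments": {"targets": [{"tx":-0.0005,"ty":0,"tz":0.002,"ax":0,"ay":0,"az":0,"claw":1},{"tx":-0.0005,"ty":0,"tz":0.002,"ax":0,"ay":0,"az":0,"claw":1},{"tx":-0.0005,"ty":0,"tz":0.002,"ax":0,"ay":0,"az":0,"claw":1},{"tx":-0.0005,"ty":0,"tz":0.002,"ax":0,"ay":0,"az":0,"claw":1},{"tx":0,"ty":0,"tz":0,"ax":0,"ay":0,"az":0,"claw":1},{"tx":0,"ty":0,"tz":0,"ax":0,"ay":0,"az":0,"claw":1},{"tx":0,"ty":0,"tz":0,"ax":0,"ay":0,"az":0,"claw":1},{"tx":0,"ty":0,"tz":0,"ax":0,"ay":0,"az":0,"claw":1}]}}

```text
time_s: 26.15
tool_pos: [0.5374, -0.4303, 0.0063]
tool_rot: [3.141, -0.26, -0.562]
contact_force: [0.3, -0.7, -1.4]
opening: 0.199
grip_force: 50.0
```

Call:
{"name": "send_rows", "arguments": {"targets": [{"tx":0,"ty":0,"tz":0,"ax":0,"ay":0,"az":0,"claw":-1},{"tx":0,"ty":0,"tz":0,"ax":0,"ay":0,"az":0,"claw":-1},{"tx":0,"ty":0,"tz":0,"ax":0,"ay":0,"az":0,"claw":-1},{"tx":0,"ty":0,"tz":0,"ax":0,"ay":0,"az":0,"claw":-1},{"tx":0,"ty":0,"tz":0,"ax":0,"ay":0,"az":0,"claw":-1},{"tx":0,"ty":0,"tz":0,"ax":0,"ay":0,"az":0,"claw":-1},{"tx":0,"ty":0,"tz":0,"ax":0,"ay":0,"az":0,"claw":-1},{"tx":0,"ty":0,"tz":0,"ax":0,"ay":0,"az":0,"claw":-1}]}}

```text
time_s: 26.82
tool_pos: [0.5374, -0.4303, 0.0063]
tool_rot: [3.141, -0.26, -0.562]
contact_force: [0.1, -0.5, -0.4]
opening: 0.769
grip_force: 0.0
```

Call:
{"name": "send_rows", "arguments": {"targets": [{"tx":0,"ty":0,"tz":0,"ax":0,"ay":0,"az":0,"claw":-1},{"tx":0,"ty":0,"tz":0,"ax":0,"ay":0,"az":0,"claw":-1},{"tx":0,"ty":0,"tz":0,"ax":0,"ay":0,"az":0,"claw":-1},{"tx":0,"ty":0,"tz":0,"ax":0,"ay":0,"az":0,"claw":-1},{"tx":0,"ty":0,"tz":-0.02,"ax":0,"ay":0,"az":0,"claw":-1},{"tx":0,"ty":0,"tz":-0.05,"ax":0,"ay":0,"az":0,"claw":-1},{"tx":0,"ty":0,"tz":-0.07,"ax":0,"ay":0,"az":0,"claw":-1},{"tx":0,"ty":0,"tz":-0.07,"ax":0,"ay":0,"az":0,"claw":-1}]}}

```text
time_s: 27.48
tool_pos: [0.5183, -0.4181, 0.0879]
tool_rot: [-3.142, -0.259, -0.562]
contact_force: [-0.1, -0.1, 1.0]
opening: 1.002
grip_force: 0.0
```

Call:
{"name": "send_rows", "arguments": {"targets": [{"tx":0,"ty":0,"tz":-0.07,"ax":0,"ay":0,"az":0,"claw":-1},{"tx":0,"ty":0,"tz":-0.07,"ax":0,"ay":0,"az":0,"claw":-1},{"tx":0,"ty":0,"tz":-0.07,"ax":0,"ay":0,"az":0,"claw":-1},{"tx":0,"ty":0,"tz":0,"ax":0,"ay":0,"az":0,"claw":-1},{"tx":0,"ty":0,"tz":0,"ax":0,"ay":0,"az":0,"claw":-1},{"tx":0,"ty":0,"tz":0,"ax":0,"ay":0,"az":0,"claw":-1},{"tx":0,"ty":0,"tz":0,"ax":0,"ay":0,"az":0,"claw":-1},{"tx":0,"ty":0,"tz":0,"ax":0,"ay":0,"az":0,"claw":-1}]}}

```text
time_s: 28.15
tool_pos: [0.5003, -0.4065, 0.1669]
tool_rot: [-3.141, -0.258, -0.562]
contact_force: [-0.2, 0.7, 0.6]
opening: 1.002
grip_force: 0.0
```

Run:
```python
from h import *
s=imaging.get_image('scene'); v=np.hstack([cv2.resize(s[120:280,90:250],(400,400),interpolation=cv2.INTER_CUBIC),cv2.resize(s[160:320,230:390],(400,400),interpolation=cv2.INTER_CUBIC)])
cv2.imwrite('pics/end.png',v[:,:,::-1]); print(manip.state()['time_s'])
```

```text
28.2
```

View pics/end.png

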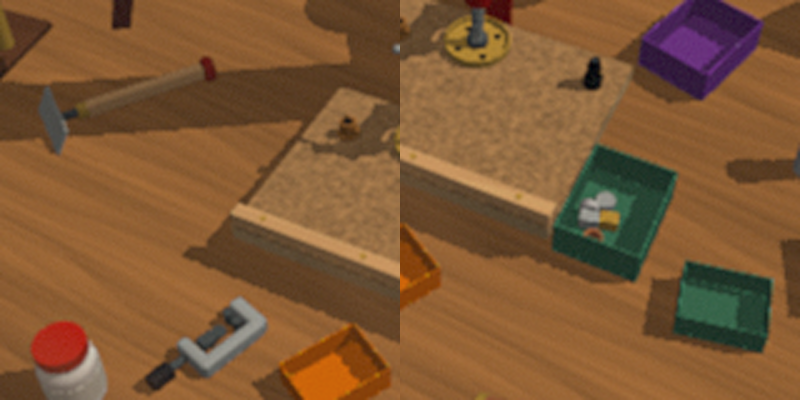

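The rake lies flat and free on the desk, with its blade at (53,120) and knob at (208,68). The cork is clear of offcuts and they lie in the big green tin around (600,212). The bushing, nozzle and cutter are in place, so I'm handing in.

```bash
python3 -c "
from rig import close_job
print(close_job())"
```

```text
the job is handed in; nothing more can be done
None
```

I handed the job in at about 28 s: all six offcuts were swept into the big green tin and the rake lies flat and free on the desk. The final pictures show the bushing, nozzle and cutter in place; no verdict was returned.

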